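# Fetch the stone blank from behind the paste pots

## Robot

A 6-joint arm with a two-finger parallel gripper is mounted at the origin on the work surface. World frame = base frame: x ahead of the robot, y to its left, z up, the work surface at z = 0. Lengths are in mm, angles in rad, forces in N, time in s.
With the tool pointing down it reaches from about 275 to 725 mm from the base axis. Payload 15.9 kg.
Tool frame: the origin (TCP) lies at the very end of the fingers, on their centre line; the grasp point (between the pads) lies 19 mm behind it; z points along the fingers, y is the direction in which the jaws open and shut (so a half turn about z gives the same grasp; the last joint's range is limited). The gripper opens to 85 mm and grips with 20 to 120 N. Pads are 22 mm wide; open, the fingers measure 114 mm over their backs; the gripper's body (76 mm by 85 mm) begins 54 mm behind the grasp point. The pads swing forward as they close: fully open they stand 13 mm farther back than shut.
Start: joints at [-1.227, 0.213, -0.034, 1.323, 0, 1.571], TCP at [168.527, -470.727, 231.306] pointing down, gripper open.
Joint ranges: [-2.98, 2.98], [-0.74, 1.72], [-1.14, 1.35], [-2.1, 2.04], [-1.57, 1.44], [-3.14, 3.14]. Speed limits (rad/s): [1.89, 1.89, 2.39, 2.57, 3.14, 3.14].

## Interface

Orientations are given as a unit quaternion [w, x, y, z].
In Python, from bench import sensors, cams, order gives the robot as it stands.
- The arm moves only by the tool drive_tool, never from a script. Its argument "deltas" is one flat list of numbers, 5 for each row, row after row: the closure, from 0 (fully open) to 1 (shut), then the shift along the tool's x, y, z in units of 30 mm (1.0 is 30 mm), then the turn about the tool's z in units of 8 degrees (1.0 is 8 degrees). In form: [hand, dx, dy, dz, spin, hand, dx, dy, dz, spin, ...]. A call has 1 to 10 rows; each row is the pose to reach, as a shift and turn from the pose commanded when the call began, along the tool's axes at that moment; what a row does not reach only later rows make up. A row lasts 1/8 s, in which the tool goes at most 62.5 mm and 10.7 degrees, less where a joint would pass 70% of its speed; a pose out of reach is approached as far as the arm can. A call with a gripper value outside its range is refused whole. The fingers move at their own pace and stop on an object; "grip_force" is the grip in N (left out, the last holds). Time passes only in rows, so rows that repeat a pose let the fingers close. It gives the time, the measured TCP pose, the force and the opening at its end, in the units of the state.
- sensors.read_state(): the state, without advancing time (a new reading comes with each control period).
- cams.snapshot(name): name is "side" or "top"; returns a dict with "img" (480x640x3 uint8, red, green, blue), "camera_matrix" (3x3 intrinsics, pixels), "R" (3x3) and "t" (3): a world point X has camera coordinates R X + t. Camera axes: x right, y down, z forward; pixel columns grow to the right and rows downward; lengths in mm; the calibration is good to about 2 mm. A picture is of the moment at which its call begins. There is no depth.
- order.close_job(): hands the job in, once; it reports no verdict.
The state is a dict: "time_s": time; "qpos": joint angles; "joint_velocities": joint speeds; "joint_torque": joint torques, N m; "tool_pos": TCP position; "orientation": TCP orientation; "contact_force": force on the tool from outside, world axes, zero at the start; "ft_torque": the same for the moment, N m; "finger_gap": finger opening in mm.
Only numpy, scipy, OpenCV 4.12 (cv2) and the standard library are available. Lean on these libraries where they do the work, as an engineer would, in place of code of your own. Each camera call takes 0.05 s, during which the arm holds its last target.

## Task

Clear all three polishing-paste pots out of the storage bay and stand them in the aluminium side tray, then take the white stone blank from behind them and set it upright in the cup of the green loading nest, and only then put every pot back centred on the pad of its own colour. Never tip a pot over.

Things in the scene. Friction and masses are not known exactly. Their poses are not given: they have to be found in the camera images.
- pot_red: Closed upright round pot of polishing paste, white body, red lid and red band; a plain cylinder 46 mm in diameter and 108 mm tall, 0.15 to 0.31 kg. Origin at the centre of its underside, z up along its axis. At the start it stands on the pad of its own colour.
- pot_yellow: Closed upright round pot of polishing paste, dark steel body, yellow lid and yellow band; a plain cylinder 48 mm in diameter and 104 mm tall, 0.15 to 0.31 kg. Origin at the centre of its underside, z up along its axis. At the start it stands on the pad of its own colour.
- pot_blue: Closed upright round pot of polishing paste, white body, blue lid and blue band; a plain cylinder 50 mm in diameter and 112 mm tall, 0.15 to 0.31 kg. Origin at the centre of its underside, z up along its axis. At the start it stands on the pad of its own colour.
- pad_red: Fixed flat red disc, 70 mm in diameter and 2 mm thick, in the storage bay: the home of the red pot, whose rim of colour shows around the pot. Origin at the centre of its underside; its top is 2 mm higher. The three pads form a half circle around the stone, on its near side and its two flanks, neighbours about 75 mm apart; which colour lies where changes.
- pad_yellow: Fixed flat yellow disc, 70 mm in diameter and 2 mm thick, in the storage bay: the home of the yellow pot, whose rim of colour shows around the pot. Origin at the centre of its underside; its top is 2 mm higher. The three pads form a half circle around the stone, on its near side and its two flanks, neighbours about 75 mm apart; which colour lies where changes.
- pad_blue: Fixed flat blue disc, 70 mm in diameter and 2 mm thick, in the storage bay: the home of the blue pot, whose rim of colour shows around the pot. Origin at the centre of its underside; its top is 2 mm higher. The three pads form a half circle around the stone, on its near side and its two flanks, neighbours about 75 mm apart; which colour lies where changes.
- stone: Off-white stone blank, upright cylinder 44 mm in diameter, 44 mm tall, 4 mm bevels, 0.17 kg. Origin at the centre of its underside, z up. Starts on the 4 mm grey floor plate of the storage bay, ringed by the pots (about 60 mm centre to centre); a green splash guard 50 mm tall stands about 67 mm behind its centre. Basket, brush and steel gauge nearby are bystanders.
- tray: Fixed empty aluminium side tray, the parking area: 290 mm along its x, 130 mm along its y, open on top, walls 5 mm thick and 18 mm tall, floor 5 mm thick. Origin at the centre of its underside. It lies to the left or right of the bay, roughly along the robot's x.
- nest: Fixed loading nest: a green 100 mm square block 20 mm tall, with a dark round cup on it, 80 mm outside and 62 mm inside diameter. The cup's flat floor is 23 mm above the work surface, its rim 30 mm above it (7 mm deep pocket). Origin at the centre of the block's underside. It lies on the other side of the bay from the tray.

How it is judged:
By the outcome, as a careful person would: the job done as asked, in the order asked, and still so for the second after the job is handed in, with the robot touching nothing.
It also fails if it takes over 144 s, if anything falls off the work surface, if the arm or the gripper's body presses on something with over 40 N, if the wrist force passes 120 N, or if a joint passes its speed limit or range.

## Working session

There is one attempt and no reset: what is moved stays moved. The work goes in short steps, Python scripts to look and compute and a tool call to move; the robot and the scene stay as the last step left them, time stands still between calls to the robot, and variables do not carry over. Pictures are saved under pics/ and viewed, and the job is handed in when it is done.

Besides the shell and the picture viewer there is one more tool, called as name(argument=value, ...) on one line, values as JSON. drive_tool: Moves the arm, as the interface text tells. Its arguments: {"type":"object","properties":{"deltas":{"type":"array"},"grip_force":{"type":"number"}},"required":["deltas"]}

```bash
mkdir -p pics; ls; python3 - <<'E'
from bench import sensors,cams
import cv2
print(sensors.read_state())
for n in("top","side"):
    s=cams.snapshot(n); cv2.imwrite(f"pics/{n}0.png",s["img"][:,:,::-1]); print(n,s["camera_matrix"],s["R"],s["t"])
E
```

```text
pics
{'time_s': 0.0, 'qpos': array([-1.22698010e+00,  2.13375686e-01, -3.50429987e-02,  1.32349187e+00,
        3.65013401e-05,  1.57080370e+00]), 'joint_velocities': array([-5.90479259e-04,  1.83333049e-04,  6.91962739e-05, -1.86772949e-05,
       -1.92486585e-03,  1.02166631e-04]), 'joint_torque': array([ 5.46354659e-04, -6.86156416e+01,  4.87123096e+01,  1.73320575e-02,
        7.85018779e-05,  2.68693339e-05]), 'tool_pos': array([ 168.4407455 , -470.42279107,  230.81278838]), 'orientation': array([-5.52022518e-04,  9.85260633e-01,  1.71058978e-01, -7.73215296e-05]), 'contact_force': array([ 0.80032185, -0.13942207, -0.1669803 ]), 'ft_torque': array([-4.70518514e-02, -6.54021387e-05,  2.69360113e-02]), 'finger_gap': 85.42585334836477}
top [[563.23028337   0.         314.3048625 ]
 [  0.         563.23028337 239.57723762]
 [  0.           0.           1.        ]] [[-1.89775146e-02 -9.99819813e-01 -4.43122892e-04]
 [-9.98061613e-01  1.89704118e-02 -5.92717526e-02]
 [ 5.92694788e-02 -6.82566605e-04 -9.98241786e-01]] [   2.18595502  532.19182281 1053.83725044]
side [[460.84211264   0.         314.04927375]
 [  0.         460.84211264 242.30375033]
 [  0.           0.           1.        ]] [[-0.99864729 -0.04832125  0.01920033]
 [-0.04445703  0.6019968  -0.79725994]
 [ 0.02696606 -0.79703507 -0.6033307 ]] [540.80426062  73.6398281  833.06482506]
```

View pics/top0.png

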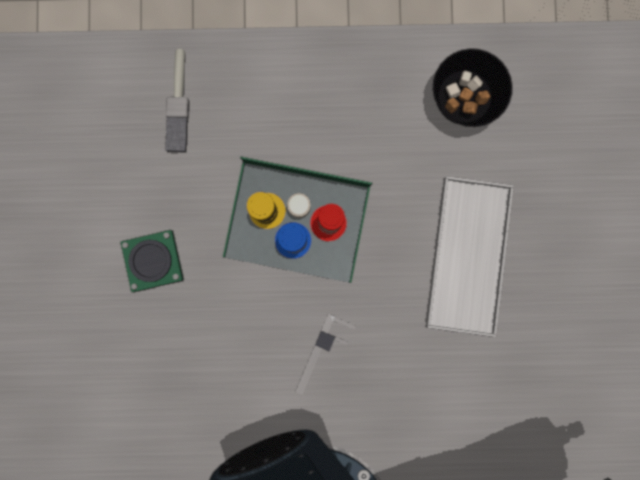

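View pics/side0.png

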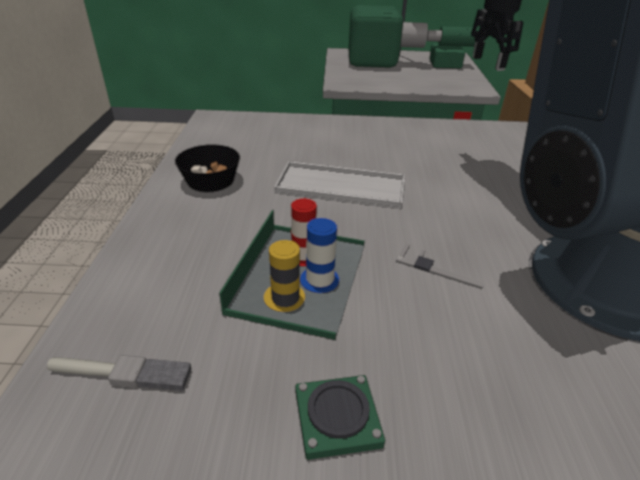

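Top view: the yellow, blue and red lids are near (261,204), (293,234) and (331,217). The stone is at (298,206), the tray at (470,256) and the nest cup at (152,261). The side view agrees. Next I'll enlarge the bay and measure.

```bash
cat > h.py <<'E'
import numpy as np,cv2
from bench import sensors,cams
def snap(n,f=None):
    s=cams.snapshot(n)
    if f: cv2.imwrite(f"pics/{f}.png",s["img"][:,:,::-1])
    return s
def ray(s,u,v,z):
    K,R,t=s["camera_matrix"],np.array(s["R"]),np.array(s["t"])
    d=R.T@np.linalg.solve(K,[u,v,1.]);c=-R.T@t
    return c+d*(z-c[2])/d[2]
def proj(s,X):
    p=np.array(s["camera_matrix"])@(np.array(s["R"])@np.array(X,float)+s["t"]);return p[:2]/p[2]
def crop(s,x0,x1,y0,y1,k,f):
    im=cv2.resize(s["img"][y0:y1,x0:x1],None,fx=k,fy=k,interpolation=cv2.INTER_CUBIC);cv2.imwrite(f"pics/{f}.png",im[:,:,::-1])
def hsv(s): return cv2.cvtColor(s["img"],cv2.COLOR_RGB2HSV)
RNG={"red":[((0,150,60),(8,255,255)),((172,150,60),(180,255,255))],"yellow":[((18,130,80),(32,255,255))],"blue":[((100,150,50),(125,255,255))]}
def mask(s,c):
    h=hsv(s);m=0
    for a,b in RNG[c]: m=m|cv2.inRange(h,a,b)
    return m
E
python3 - <<'E'
from h import *
s=snap("top");crop(s,220,380,150,290,5,"bay0")
s2=snap("side");crop(s2,210,370,190,340,5,"bays0")
h=hsv(s)
for c in RNG:
    m=mask(s,c);n,l,st,ce=cv2.connectedComponentsWithStats(m)
    print(c,[ (st[i].tolist(),ce[i].round(1).tolist()) for i in range(1,n) if st[i][4]>15])
for p in [(261,204),(250,222),(282,212),(293,234),(295,255),(305,250),(331,215),(328,236),(331,228),(298,206)]: print(p,h[p[1],p[0]])
E
```

```text
red [([311, 204, 35, 37, 959], [328.4, 221.7])]
yellow [([247, 192, 39, 37, 1019], [265.4, 208.7])]
blue [([276, 223, 35, 35, 935], [292.4, 239.7])]
(261, 204) [ 23 201 189]
(250, 222) [90  7 75]
(282, 212) [ 23 201 188]
(293, 234) [109 201 156]
(295, 255) [109 199 109]
(305, 250) [109 195 156]
(331, 215) [  1 213 170]
(328, 236) [  1 212 114]
(331, 228) [  1 210 159]
(298, 206) [ 34  10 195]
```

View pics/bay0.png

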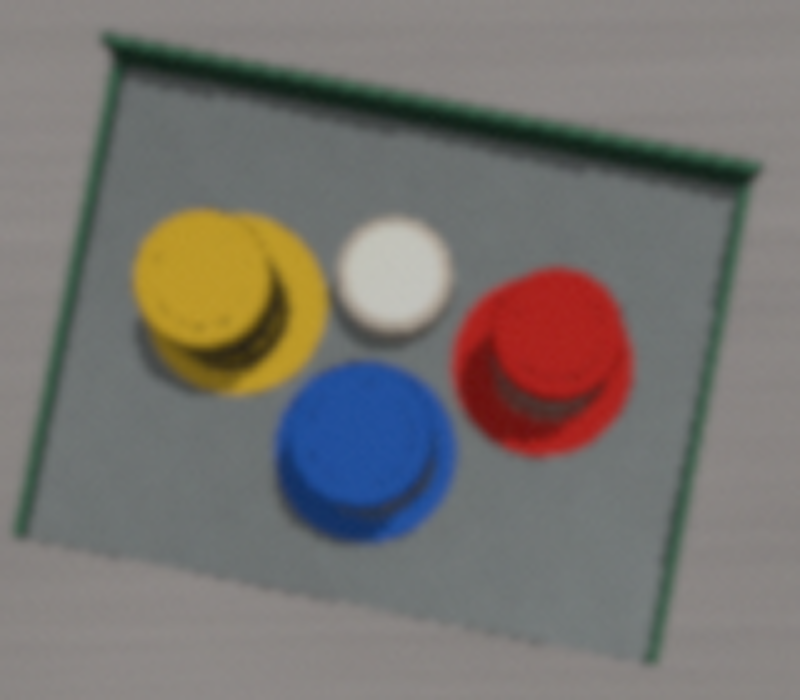

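View pics/bays0.png

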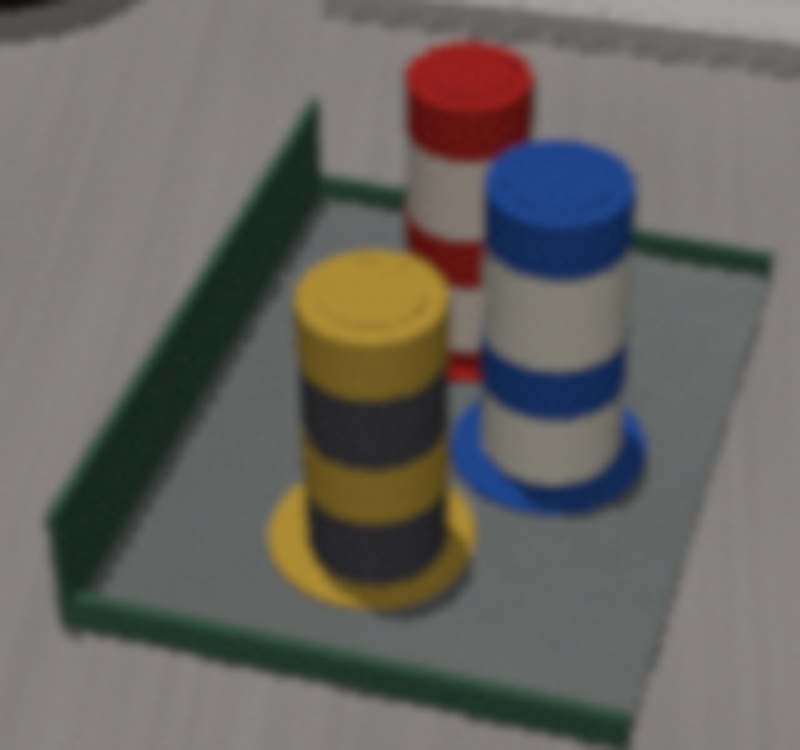

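```bash
cat >> h.py <<'E'
def circ(P,R,tol=1.0,n=4000,minr=None):
    """RANSAC circle of known radius R through world pts"""
    rng=np.random.default_rng(0);best=(0,None,None)
    for _ in range(n):
        a,b=P[rng.choice(len(P),2,replace=False)];d=b-a;L=np.hypot(*d)
        if L<R*.6 or L>1.98*R: continue
        hh=np.sqrt(R*R-L*L/4);nn=np.array([-d[1],d[0]])/L
        for sg in(1,-1):
            c=(a+b)/2+sg*hh*nn;e=abs(np.hypot(*(P-c).T)-R);k=(e<tol).sum()
            if k>best[0]: best=(k,c,e<tol)
    from scipy.optimize import least_squares
    c=least_squares(lambda c:np.hypot(*(P[best[2]]-c).T)-R,best[1]).x
    return c.round(1),best[0],len(P)
def cpts(s,m,z,k=4):
    """subpixel-ish contour points of largest blob on plane z"""
    M=cv2.resize(m,None,fx=k,fy=k,interpolation=cv2.INTER_LINEAR);M=(M>127).astype(np.uint8)*255
    cs,_=cv2.findContours(M,cv2.RETR_EXTERNAL,cv2.CHAIN_APPROX_NONE);c=max(cs,key=cv2.contourArea)[:,0,:]
    c=(c+.5)/k-.5
    return np.array([ray(s,u,v,z)[:2] for u,v in c])
H={"red":(23,108),"yellow":(24,104),"blue":(25,112)}
E
python3 - <<'E'
from h import *
s=snap("top");s2=snap("side")
for c in RNG:
    m=mask(s,c);r,hh=H[c]
    print(c,"pad",circ(cpts(s,m,6),35,1.0),"lid",circ(cpts(s,m,6+hh),r,1.0), "side lid",circ(cpts(s2,mask(s2,c),6+hh),r,1.))
h=hsv(s)
m=cv2.inRange(h,(0,0,150),(180,60,255));m[:, :280]=0;m[:,318:]=0;m[:190]=0;m[225:]=0
P=cpts(s,m,46);print("stone",P.min(0),P.max(0),(P.min(0)+P.max(0))/2,circ(P,20))
g=cv2.inRange(h,(70,60,20),(90,255,255));g[:,200:]=0;g[:200]=0;g[320:]=0
cs,_=cv2.findContours(g,0,1);c=max(cs,key=cv2.contourArea);print("nest sq",cv2.minAreaRect(c));r=cv2.minAreaRect(c);print(ray(s,*r[0],20))
b=cv2.boxPoints(r);print([ray(s,*p,20).round(1) for p in b])
crop(s,110,200,220,300,7,"nest0");crop(s,420,520,170,340,3,"tray0")
d=cv2.inRange(h,(0,0,0),(180,80,75))|cv2.inRange(h,(0,0,0),(180,255,40));d[:,:125]=0;d[:,180:]=0;d[:235]=0;d[:,:][288:]=0
P=cpts(s,d,30);print("cup",P.min(0),P.max(0),circ(P,40,1.5))
E
```

```text
red pad (array([566.5, -35.7]), np.int64(259), 448) lid (array([564.9, -37. ]), np.int64(128), 448) side lid (array([565.5, -36.7]), np.int64(100), 311)
yellow pad (array([590.9,  82.6]), np.int64(292), 471) lid (array([587.8,  85. ]), np.int64(153), 471) side lid (array([573.6, 192.4]), np.int64(131), 496)
blue pad (array([533.5,  31.4]), np.int64(188), 438) lid (array([530.3,  33.1]), np.int64(108), 438) side lid (array([531.6,  31.9]), np.int64(129), 363)
stone [ 5.75689118e+02 -1.30790496e-01] [616.37490563  40.35193973] [596.03201164  20.11057462] (array([596.6,  20.1]), np.int64(266), 278)
nest sq ((151.4353790283203, 260.5533447265625), (51.34292221069336, 52.61712646484375), 77.00537872314453)
[498.07138462 300.22142832  20.        ]
[array([535.3, 359.6,  20. ]), array([555.9, 262.5,  20. ]), array([461. , 241.1,  20. ]), array([440.6, 337.7,  20. ])]
cup [458.86262431 260.04313097] [537.23787798 339.98884924] (array([498.2, 300.8]), np.int64(531), 531)
```

View pics/nest0.png

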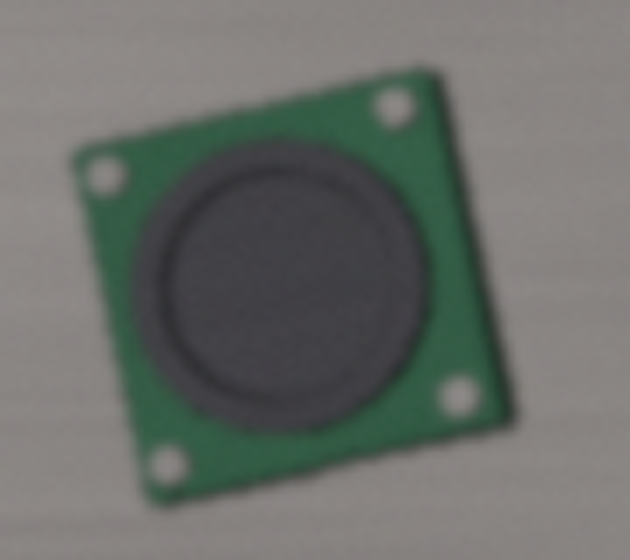

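View pics/tray0.png

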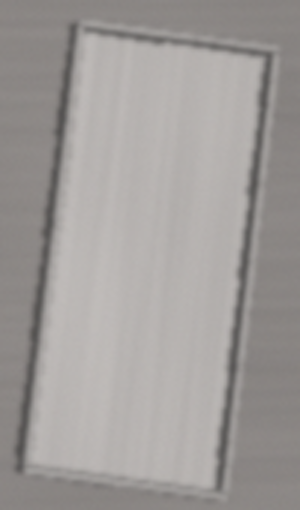

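```bash
cat >> h.py <<'E'
def go(x,y,z,jaw=None):
    """print deltas in tool units from measured pose to target; jaw = jaw axis world angle deg"""
    st=sensors.read_state();w,a,b,c=st["orientation"]
    from scipy.spatial.transform import Rotation as Ro
    R=Ro.from_quat([a,b,c,w]).as_matrix()
    d=R.T@(np.array([x,y,z])-st["tool_pos"])/30
    j=np.degrees(np.arctan2(R[1,1],R[0,1]))
    sp=0 if jaw is None else -((jaw-j+90)%180-90)/8
    print("delta",d.round(3),"spin",round(sp,2),"jaw now",j.round(1),"tilt",R[2,2].round(4),"dist",np.linalg.norm(d*30).round(0))
E
python3 - <<'E'
from h import *
s=snap("top")
px=np.array([(76,25),(275,50),(228,495),(20,470)])/3+[420,170]-.33
W=np.array([ray(s,u,v,18)[:2] for u,v in px]);print(W.round(1),W.mean(0))
for i in range(4): d=W[(i+1)%4]-W[i];print(np.hypot(*d),np.degrees(np.arctan2(d[1],d[0])))
go(532.5,32,235,-10)
E
```

```text
[[ 644.9 -259.4]
 [ 626.5 -385.2]
 [ 346.9 -344.7]
 [ 364.8 -215.2]] [ 495.7673586  -301.12685288]
127.18127405583397 -98.32414887061061
282.5467605248991 171.75618093334936
130.80350321483002 82.10091552505486
283.53518852896696 -8.975352907493255
delta [ 17.071 -11.684  -0.124] spin -7.54 jaw now -70.3 tilt -1.0 dist 621.0
```

drive_tool(deltas=[0, 17.07, -11.68, -0.1, -7.5, 0, 17.07, -11.68, -0.1, -7.5, 0, 17.07, -11.68, -0.1, -7.5, 0, 17.07, -11.68, -0.1, -7.5, 0, 17.07, -11.68, -0.1, -7.5, 0, 17.07, -11.68, -0.1, -7.5, 0, 17.07, -11.68, -0.1, -7.5, 0, 17.07, -11.68, -0.1, -7.5, 0, 17.07, -11.68, -0.1, -7.5, 0, 17.07, -11.68, -0.1, -7.5], grip_force=50)

```text
time_s: 1.6
tool_pos: [533.5, 33.9, 234.3]
orientation: [0.0, 0.768, 0.641, 0.0]
contact_force: [1.8, -1.4, 0.3]
finger_gap: 85.8
```

```bash
python3 - <<'E'
from h import *
go(532,32,70,-10)
E
```

```text
delta [-0.072 -0.041  5.477] spin -0.03 jaw now -10.3 tilt -1.0 dist 164.0
```

drive_tool(deltas=[0, -0.07, -0.04, 2, 0, 0, -0.07, -0.04, 4, 0, 0, -0.07, -0.04, 5.47, 0, 0, -0.07, -0.04, 5.47, 0, 0, -0.07, -0.04, 5.47, 0, 0, -0.07, -0.04, 5.47, 0])

```text
time_s: 2.35
tool_pos: [532.5, 30.0, 72.3]
orientation: [0.001, 0.768, 0.641, 0.001]
contact_force: [-0.4, 0.3, -0.3]
finger_gap: 85.4
```

drive_tool(deltas=[0.8, 0, 0, 0, 0, 0.8, 0, 0, 0, 0, 0.8, 0, 0, 0, 0, 0.8, 0, 0, 0, 0, 0.8, 0, 0, 0, 0, 0.8, 0, 0, 0, 0])

```text
time_s: 3.1
tool_pos: [531.2, 30.0, 70.9]
orientation: [0.0, 0.768, 0.641, 0.0]
contact_force: [-2.2, 0.7, 8.3]
finger_gap: 49.1
```

```bash
python3 - <<'E'
from h import *
s=snap("side");crop(s,200,400,120,320,3,"b1")
E
```

```text
(no output)
```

View pics/b1.png

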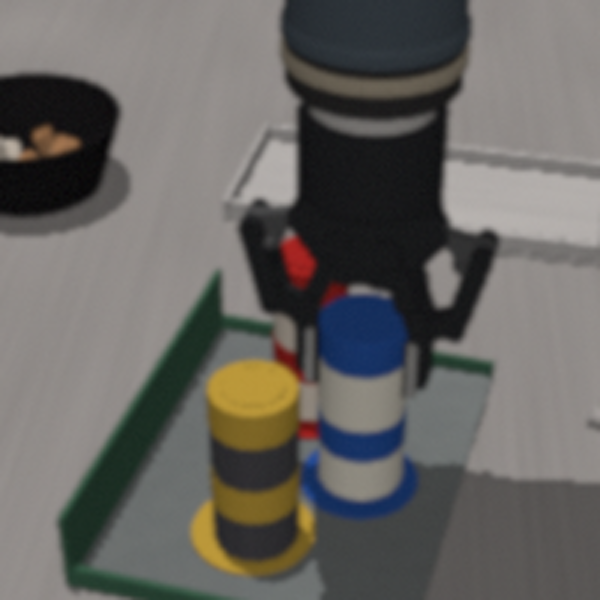

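```bash
python3 - <<'E'
from h import *
go(409,-288,215,-60)
E
```

```text
delta [-11.156  -2.111  -4.809] spin 6.21 jaw now -10.3 tilt -1.0 dist 370.0
```

drive_tool(deltas=[0.8, 0, 0, -1, 0, 0.8, 0, 0, -2.5, 0, 0.8, 0, 0, -4, 0, 0.8, 0, 0, -4.8, 0, 0.8, -1, -0.2, -4.8, 0.8, 0.8, -2.7, -0.5, -4.8, 1.6, 0.8, -4.4, -0.85, -4.8, 2.5, 0.8, -6.1, -1.2, -4.8, 3.5, 0.8, -7.8, -1.5, -4.8, 4.5, 0.8, -9.5, -1.8, -4.8, 5.4])

```text
time_s: 4.4
tool_pos: [426.0, -242.3, 214.4]
orientation: [0.0, 0.95, 0.311, 0.0]
contact_force: [0.7, -0.4, -2.1]
finger_gap: 48.7
```

```bash
python3 - <<'E'
from h import *
go(409,-288,110,-60)
E
```

```text
delta [-1.36   0.893  3.48 ] spin 0.78 jaw now -53.7 tilt -1.0 dist 115.0
```

drive_tool(deltas=[0.8, -1.36, 0.89, 0, 0.8, 0.8, -1.36, 0.89, 0.8, 0.8, 0.8, -1.36, 0.89, 2, 0.8, 0.8, -1.36, 0.89, 3.2, 0.8, 0.8, -1.36, 0.89, 3.5, 0.8, 0.8, -1.36, 0.89, 3.5, 0.8, 0.8, -1.36, 0.89, 3.5, 0.8])

```text
time_s: 5.28
tool_pos: [410.7, -287.0, 110.6]
orientation: [0.001, 0.966, 0.26, 0.001]
contact_force: [-0.0, -0.1, -1.6]
finger_gap: 48.7
```

```bash
python3 - <<'E'
from h import *
go(409,-288,71,-60)
s=snap("top");crop(s,400,540,150,350,3,"t1");s=snap("side");crop(s,250,450,60,260,3,"t1s")
E
```

```text
delta [-0.067 -0.003  1.32 ] spin 0.01 jaw now -59.9 tilt -1.0 dist 40.0
```

View pics/t1s.png

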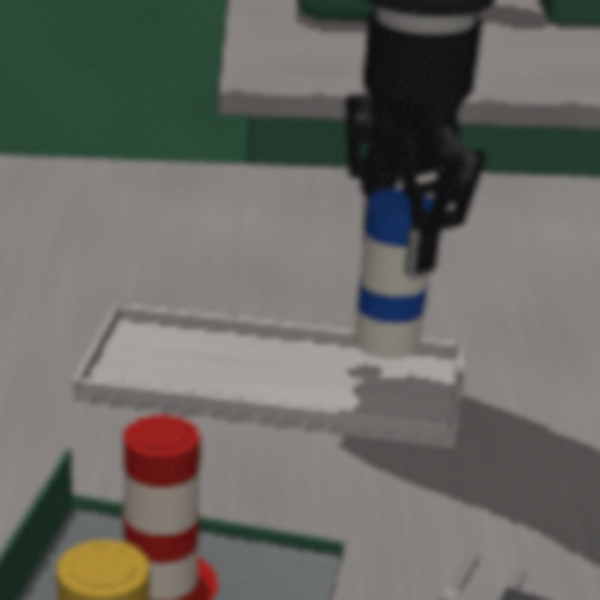

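The blue pot hangs upright over the near end of the tray, so I'll lower it slowly.

drive_tool(deltas=[0.8, 0, 0, 0.4, 0, 0.8, 0, 0, 0.8, 0, 0.8, 0, 0, 1.1, 0, 0.8, 0, 0, 1.25, 0, 0.8, 0, 0, 1.3, 0, 0.8, 0, 0, 1.33, 0, 0.8, 0, 0, 1.33, 0])

```text
time_s: 6.25
tool_pos: [410.0, -286.4, 69.9]
orientation: [0.0, 0.966, 0.26, 0.0]
contact_force: [-4.1, 3.2, 7.6]
finger_gap: 48.7
```

drive_tool(deltas=[0.6, 0, 0, 0, 0, 0.4, 0, 0, 0, 0, 0.2, 0, 0, 0, 0, 0, 0, 0, 0, 0, 0, 0, 0, 0, 0, 0, 0, 0, 0, 0, 0, 0, 0, -2, 0, 0, 0, 0, -4, 0, 0, 0, 0, -5, 0, 0, 0, 0, -5, 0])

```text
time_s: 7.5
tool_pos: [411.0, -287.3, 221.5]
orientation: [0.002, 0.966, 0.26, 0.001]
contact_force: [-0.1, -0.4, -0.4]
finger_gap: 85.3
```

```bash
python3 - <<'E'
from h import *
go(589,84,220,10)
s=snap("top","t2");crop(s,220,540,150,350,2.5,"t2c");s=snap("side","t2s")
print(circ(cpts(s,mask(s,"blue"),0),25)) if 0 else 0
E
```

```text
delta [11.34  -7.73   0.041] spin -8.74 jaw now -59.9 tilt -1.0 dist 412.0
```

View pics/t2s.png

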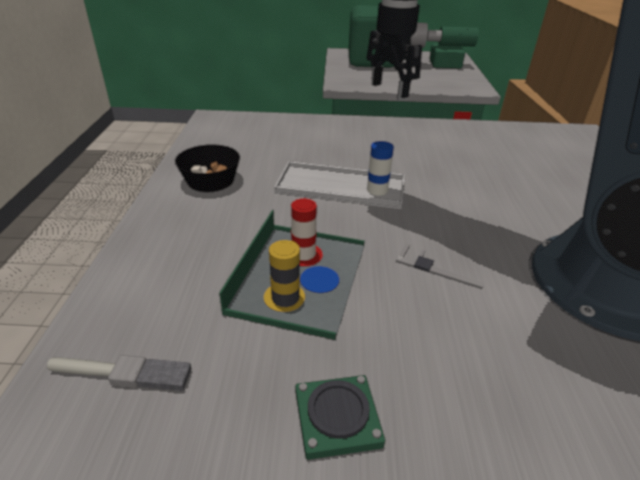

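Blue is upright in the tray at (380,170) in the side view. Red is next.

```bash
python3 - <<'E'
from h import *
go(565.5,-36.6,215,-4)
E
```

```text
delta [ 8.665 -4.606  0.128] spin -6.99 jaw now -59.9 tilt -1.0 dist 294.0
```

drive_tool(deltas=[0, 8.66, -4.6, 0, -7, 0, 8.66, -4.6, 0, -7, 0, 8.66, -4.6, 0, -7, 0, 8.66, -4.6, 0, -7, 0, 8.66, -4.6, 0, -7, 0, 8.66, -4.6, 0, -7, 0, 8.66, -4.6, 0, -7, 0, 8.66, -4.6, 0, -7, 0, 8.66, -4.6, 0.1, -7])

```text
time_s: 8.72
tool_pos: [565.4, -37.4, 216.2]
orientation: [0.0, 0.731, 0.682, 0.0]
contact_force: [-0.2, -0.2, -0.5]
finger_gap: 85.3
```

```bash
python3 - <<'E'
from h import *
go(565.5,-36.6,70,-4)
E
```

```text
delta [2.800e-02 1.000e-03 4.874e+00] spin 0.0 jaw now -4.0 tilt -1.0 dist 146.0
```

drive_tool(deltas=[0, 0.03, 0, 1.8, 0, 0, 0.03, 0, 3.6, 0, 0, 0.03, 0, 4.87, 0, 0, 0.03, 0, 4.87, 0, 0, 0.03, 0, 4.87, 0, 0.8, 0.03, 0, 4.87, 0, 0.8, 0.03, 0, 4.87, 0, 0.8, 0.03, 0, 4.87, 0, 0.8, 0.03, 0, 4.87, 0, 0.8, 0.03, 0, 4.87, 0])

```text
time_s: 9.98
tool_pos: [566.2, -36.0, 71.4]
orientation: [0.001, 0.731, 0.683, 0.001]
contact_force: [-2.9, 0.4, 9.5]
finger_gap: 44.8
```

```bash
python3 - <<'E'
from h import *
print(sensors.read_state()["finger_gap"])
go(496,-301,215,-60)
E
```

```text
44.7570509432947
delta [-8.971 -1.724 -4.791] spin 7.01 jaw now -3.9 tilt -1.0 dist 309.0
```

drive_tool(deltas=[0.8, 0, 0, -1, 0, 0.8, 0, 0, -2.5, 0, 0.8, 0, 0, -4, 0, 0.8, 0, 0, -4.8, 0, 0.8, -1, -0.2, -4.8, 1, 0.8, -2.6, -0.5, -4.8, 2, 0.8, -4.2, -0.8, -4.8, 3.2, 0.8, -5.8, -1.1, -4.8, 4.4, 0.8, -7.4, -1.4, -4.8, 5.6, 0.8, -8.97, -1.7, -4.8, 6.8])

```text
time_s: 11.22
tool_pos: [495.8, -302.4, 214.4]
orientation: [0.0, 0.963, 0.27, 0.0]
contact_force: [1.8, -0.2, -2.2]
finger_gap: 45.2
```

```bash
python3 - <<'E'
from h import *
go(496,-301,70,-60)
E
```

```text
delta [ 0.031 -0.038  4.815] spin 0.17 jaw now -58.6 tilt -1.0 dist 144.0
```

drive_tool(deltas=[0.8, 0.03, -0.04, 0.6, 0, 0.8, 0.03, -0.04, 1.8, 0, 0.8, 0.03, -0.04, 3, 0, 0.8, 0.03, -0.04, 3.8, 0, 0.8, 0.03, -0.04, 4.3, 0, 0.8, 0.03, -0.04, 4.6, 0, 0.8, 0.03, -0.04, 4.72, 0, 0.8, 0.03, -0.04, 4.8, 0, 0.8, 0.03, -0.04, 4.8, 0, 0.8, 0.03, -0.04, 4.8, 0])

```text
time_s: 12.48
tool_pos: [496.7, -299.6, 70.5]
orientation: [0.0, 0.962, 0.273, 0.0]
contact_force: [0.1, 0.2, -3.1]
finger_gap: 45.4
```

drive_tool(deltas=[0.6, 0, 0, 0, 0, 0.4, 0, 0, 0, 0, 0.2, 0, 0, 0, 0, 0, 0, 0, 0, 0, 0, 0, 0, 0, 0, 0, 0, 0, 0, 0, 0, 0, 0, -2, 0, 0, 0, 0, -4, 0, 0, 0, 0, -4.9, 0, 0, 0, 0, -4.9, 0])

```text
time_s: 13.72
tool_pos: [497.5, -300.1, 219.4]
orientation: [0.001, 0.962, 0.273, 0.001]
contact_force: [-0.1, 0.7, 0.9]
finger_gap: 85.5
```

```bash
python3 - <<'E'
from h import *
go(589,84,215,5)
s=snap("side","t3s");s=snap("top");crop(s,220,540,150,350,2.5,"t3c")
E
```

```text
delta [ 9.321 -9.291  0.131] spin -7.91 jaw now -58.3 tilt -1.0 dist 395.0
```

View pics/t3s.png

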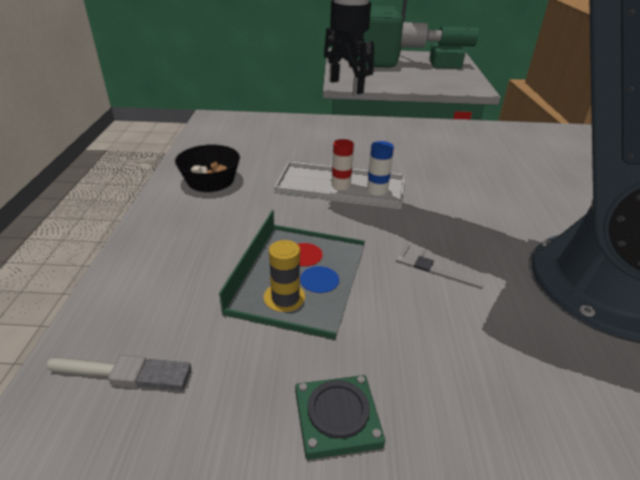

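View pics/t3c.png

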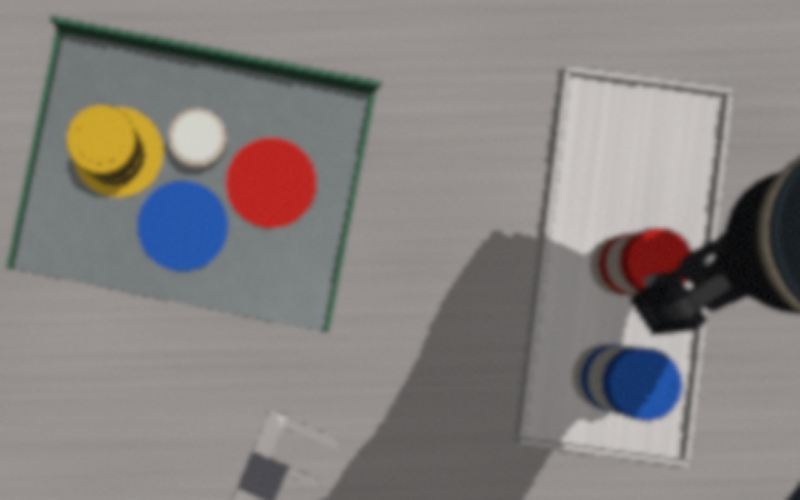

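Red and blue stand in the tray at about (343,165) and (380,170) in the side view. Yellow is next.

drive_tool(deltas=[0, 9.32, -9.29, 0, -7.9, 0, 9.32, -9.29, 0, -7.9, 0, 9.32, -9.29, 0, -7.9, 0, 9.32, -9.29, 0, -7.9, 0, 9.32, -9.29, 0, -7.9, 0, 9.32, -9.29, 0, -7.9, 0, 9.32, -9.29, 0, -7.9, 0, 9.32, -9.29, 0.1, -7.9, 0, 9.32, -9.29, 0.1, -7.9, 0, 9.32, -9.29, 0.1, -7.9])

```text
time_s: 15.08
tool_pos: [587.8, 83.1, 214.1]
orientation: [-0.0, 0.677, 0.736, -0.0]
contact_force: [0.4, 0.3, -0.3]
finger_gap: 85.3
```

```bash
python3 - <<'E'
from h import *
go(589.3,83.9,68,5)
E
```

```text
delta [0.023 0.053 4.872] spin -0.03 jaw now 4.8 tilt -1.0 dist 146.0
```

drive_tool(deltas=[0, 0.02, 0.05, 1.8, 0, 0, 0.02, 0.05, 3.6, 0, 0, 0.02, 0.05, 4.87, 0, 0, 0.02, 0.05, 4.87, 0, 0, 0.02, 0.05, 4.87, 0, 0.8, 0.02, 0.05, 4.87, 0, 0.8, 0.02, 0.05, 4.87, 0, 0.8, 0.02, 0.05, 4.87, 0, 0.8, 0.02, 0.05, 4.87, 0, 0.8, 0.02, 0.05, 4.87, 0])

```text
time_s: 16.32
tool_pos: [589.9, 85.4, 69.4]
orientation: [0.0, 0.676, 0.737, 0.001]
contact_force: [-3.7, -0.0, 11.6]
finger_gap: 47.3
```

```bash
python3 - <<'E'
from h import *
print(sensors.read_state()["finger_gap"])
go(583,-314,215,-60)
E
```

```text
47.29385607571164
delta [-13.244  -1.359  -4.857] spin 8.11 jaw now 4.9 tilt -1.0 dist 425.0
```

drive_tool(deltas=[0.8, 0, 0, -1, 0, 0.8, 0, 0, -2.5, 0, 0.8, 0, 0, -4, 0, 0.8, 0, 0, -4.85, 0, 0.8, -1, -0.1, -4.85, 0.8, 0.8, -2.7, -0.3, -4.85, 1.8, 0.8, -4.4, -0.5, -4.85, 2.8, 0.8, -6.1, -0.65, -4.85, 3.8, 0.8, -7.8, -0.8, -4.85, 4.8, 0.8, -9.5, -1, -4.85, 5.8])

```text
time_s: 17.58
tool_pos: [583.7, -202.9, 213.9]
orientation: [0.0, 0.913, 0.409, 0.0]
contact_force: [0.5, -0.2, -3.5]
finger_gap: 47.1
```

```bash
python3 - <<'E'
from h import *
go(583,-314,150,-60)
E
```

```text
delta [-2.778  2.45   2.129] spin 2.28 jaw now -41.8 tilt -1.0 dist 128.0
```

drive_tool(deltas=[0.8, -1.2, 1, 0, 1, 0.8, -2.2, 1.9, 0, 2.2, 0.8, -2.77, 2.45, 0, 2.2, 0.8, -2.77, 2.45, 0.6, 2.2, 0.8, -2.77, 2.45, 1.5, 2.2, 0.8, -2.77, 2.45, 2.1, 2.2, 0.8, -2.77, 2.45, 2.1, 2.2])

```text
time_s: 18.45
tool_pos: [583.1, -311.7, 149.5]
orientation: [-0.001, 0.964, 0.266, -0.001]
contact_force: [-0.0, 0.5, -2.4]
finger_gap: 47.3
```

```bash
python3 - <<'E'
from h import *
go(583,-314,68.6,-60)
E
```

```text
delta [-0.037  0.07   2.696] spin 0.11 jaw now -59.1 tilt -1.0 dist 81.0
```

drive_tool(deltas=[0.8, -0.04, 0.07, 0.7, 0, 0.8, -0.04, 0.07, 1.5, 0, 0.8, -0.04, 0.07, 2.1, 0, 0.8, -0.04, 0.07, 2.45, 0, 0.8, -0.04, 0.07, 2.6, 0, 0.8, -0.04, 0.07, 2.69, 0, 0.8, -0.04, 0.07, 2.69, 0, 0.8, -0.04, 0.07, 2.69, 0])

```text
time_s: 19.45
tool_pos: [584.1, -314.7, 70.4]
orientation: [0.0, 0.964, 0.266, 0.0]
contact_force: [-0.1, -0.7, -2.6]
finger_gap: 47.2
```

drive_tool(deltas=[0.6, 0, 0, 0, 0, 0.4, 0, 0, 0, 0, 0.2, 0, 0, 0, 0, 0, 0, 0, 0, 0, 0, 0, 0, 0, 0, 0, 0, 0, 0, 0, 0, 0, 0, -2, 0, 0, 0, 0, -4, 0, 0, 0, 0, -4.9, 0, 0, 0, 0, -4.9, 0])

```text
time_s: 20.7
tool_pos: [584.9, -315.1, 219.3]
orientation: [0.001, 0.964, 0.266, 0.001]
contact_force: [0.1, -0.8, -0.0]
finger_gap: 85.2
```

```bash
python3 - <<'E'
from h import *
s2=snap("side","t4s");s=snap("top");crop(s,220,540,150,350,2.5,"t4c")
h=hsv(s)
m=cv2.inRange(h,(0,0,150),(180,60,255));m[:, :280]=0;m[:,318:]=0;m[:190]=0;m[225:]=0
P=cpts(s,m,47);print("stone",circ(P,20))
for n,ss in(("top",s),("side",s2)):
  for c in RNG:
    m=mask(ss,c)
    if n=="top": m[:,400:]=0
    else: m[:225]=0
    print(n,c,circ(cpts(ss,m,6),35))
m=cv2.inRange(hsv(s2),(0,0,150),(180,60,255));m[:220]=0;m[340:]=0;m[:,:240]=0;m[:,340:]=0
n,l,st,ce=cv2.connectedComponentsWithStats(m);print(st[1:],ce[1:])
go(596.3,20.1,120,12)
E
```

```text
stone (array([598.1,  21.8]), np.int64(123), 296)
top red (array([566.3, -34.3]), np.int64(203), 438)
top yellow (array([590.6,  82.3]), np.int64(346), 450)
top blue (array([533.5,  31.6]), np.int64(192), 438)
side red (array([564.1, -36.6]), np.int64(191), 351)
side yellow (array([588.9,  80.5]), np.int64(343), 440)
side blue (array([532.4,  33.3]), np.int64(188), 397)
[[272 247  24  17 305]] [[283.63278689 255.59344262]]
delta [ 6.086 -9.357  3.21 ] spin -8.89 jaw now -59.1 tilt -1.0 dist 348.0
```

View pics/t4s.png

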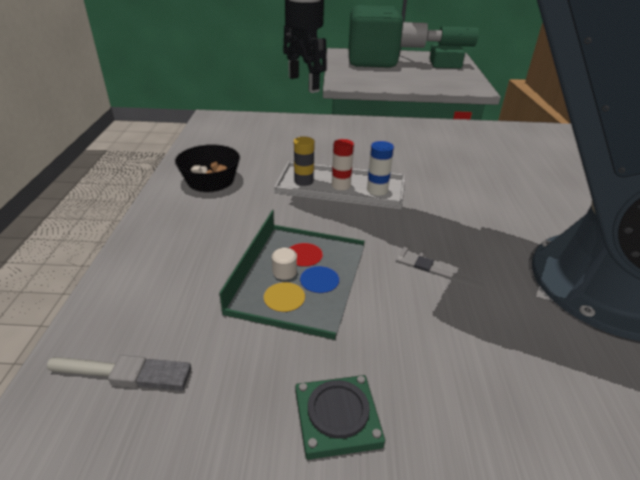

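View pics/t4c.png

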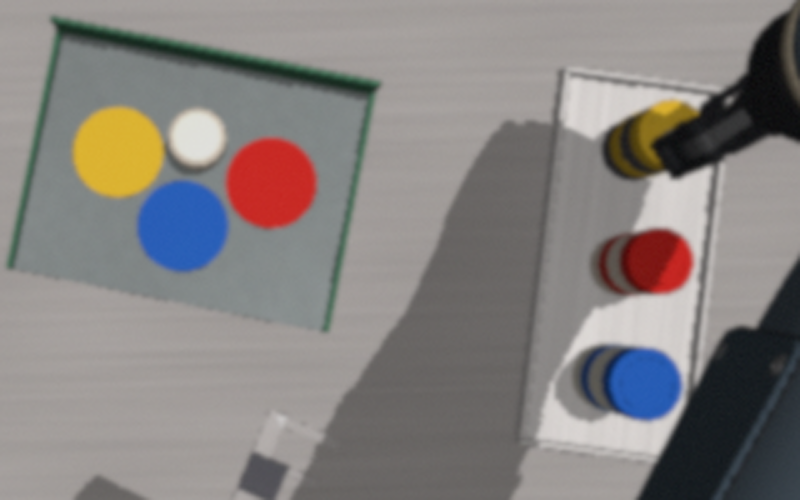

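All three pots stand in the tray: yellow at (304,160), red at (343,165) and blue at (380,168) in the side view. The stone and the pads are now clear. I'll take refined pad centroids from both views and then fetch the stone.

```bash
python3 - <<'E'
from h import *
s2=snap("side");s=snap("top")
for n,ss in(("top",s),("side",s2)):
  for c in RNG:
    m=mask(ss,c)
    if n=="top": m[:,400:]=0
    else: m[:225]=0
    P=cpts(ss,m,6); print(n,c,((P.min(0)+P.max(0))/2).round(1),np.ptp(P,axis=0).round(1),ray(ss,*cv2.connectedComponentsWithStats(m)[3][1:].mean(0),6).round(1) if cv2.connectedComponents(m)[0]==2 else '', circ(P,np.ptp(P,axis=0).mean()/2))
m=cv2.inRange(hsv(s),(0,0,140),(180,60,255));m[:, :280]=0;m[:,318:]=0;m[:190]=0;m[225:]=0
P=cpts(s,m,48);print("stone top",((P.min(0)+P.max(0))/2),np.ptp(P,axis=0))
crop(s2,230,340,220,310,7,"st")
E
```

```text
top red [564.2 -34.8] [67.2 67. ] [564.6 -34.8   6. ] (array([564.6, -34.8]), np.int64(433), 438)
top yellow [590.5  81.9] [69.3 70.8] [590.6  82.2   6. ] (array([590.6,  82.3]), np.int64(339), 450)
top blue [532.8  33. ] [67.  66.8] [532.8  33.7   6. ] (array([532.8,  33.7]), np.int64(431), 438)
side red [559.5 -36.9] [60.4 69.9] [556.8 -36.7   6. ] (array([561.5, -35.6]), np.int64(154), 351)
side yellow [588.8  80. ] [69.5 72.6] [588.7  81.6   6. ] (array([587.5,  80.1]), np.int64(255), 440)
side blue [530.6  31.9] [67.5 67.1] [530.8  33.3   6. ] (array([530.9,  32.1]), np.int64(375), 397)
stone top [597.56190162  21.00334196] [44.3686453  49.48323748]
```

View pics/st.png

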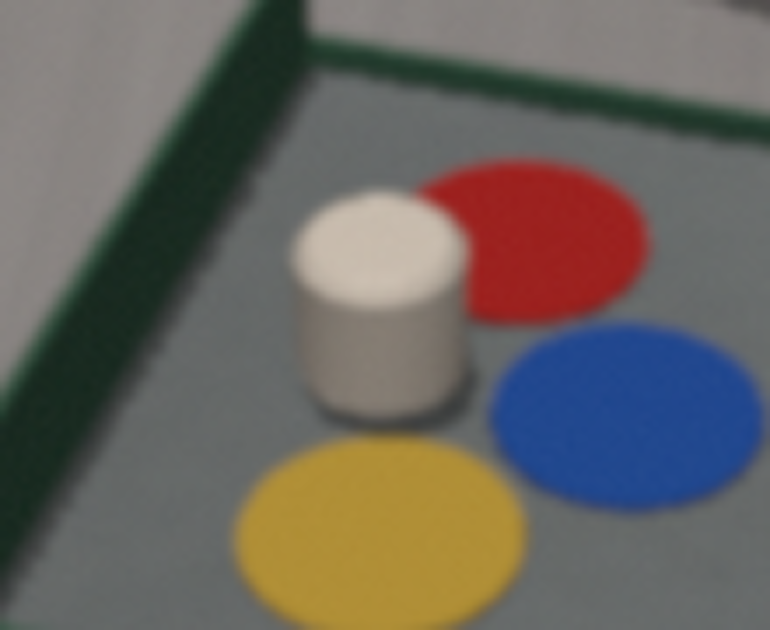

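drive_tool(deltas=[0, 6.1, -9.36, 0, -8.9, 0, 6.1, -9.36, 0, -8.9, 0, 6.1, -9.36, 0, -8.9, 0, 6.1, -9.36, 0, -8.9, 0, 6.1, -9.36, 0, -8.9, 0.3, 6.1, -9.36, 0, -8.9, 0.3, 6.1, -9.36, 1, -8.9, 0.3, 6.1, -9.36, 3, -8.9, 0.3, 6.1, -9.36, 3.2, -8.9, 0.3, 6.1, -9.36, 3.2, -8.9])

```text
time_s: 22.15
tool_pos: [596.9, 20.2, 121.9]
orientation: [-0.0, 0.629, 0.778, -0.0]
contact_force: [-0.7, -0.1, 0.0]
finger_gap: 59.4
```

```bash
python3 - <<'E'
from h import *
go(597,20.5,17,12)
E
```

```text
delta [0.008 0.006 3.495] spin 0.01 jaw now 12.1 tilt -1.0 dist 105.0
```

drive_tool(deltas=[0.22, 0, 0, 0.5, 0, 0.22, 0, 0, 1.2, 0, 0.22, 0, 0, 2, 0, 0.22, 0, 0, 2.7, 0, 0.22, 0, 0, 3.2, 0, 0.22, 0, 0, 3.5, 0, 0.22, 0, 0, 3.5, 0, 0.22, 0, 0, 3.5, 0])

```text
time_s: 23.15
tool_pos: [597.3, 20.3, 16.6]
orientation: [0.0, 0.629, 0.778, 0.0]
contact_force: [0.4, 0.4, -0.2]
finger_gap: 66.7
```

drive_tool(deltas=[0.5, 0, 0, 0, 0, 0.8, 0, 0, 0, 0, 0.8, 0, 0, 0, 0, 0.8, 0, 0, 0, 0, 0.8, 0, 0, 0, 0])

```text
time_s: 23.78
tool_pos: [597.1, 20.3, 16.8]
orientation: [0.0, 0.629, 0.778, 0.0]
contact_force: [-2.2, -0.8, 8.6]
finger_gap: 42.5
```

drive_tool(deltas=[0.8, 0, 0, -0.5, 0, 0.8, 0, 0, -1.5, 0, 0.8, 0, 0, -2.5, 0, 0.8, 0, 0, -3.5, 0, 0.8, 0, 0, -3.5, 0])

```text
time_s: 24.4
tool_pos: [598.3, 20.4, 124.0]
orientation: [0.002, 0.629, 0.778, 0.002]
contact_force: [0.8, -0.1, -2.4]
finger_gap: 42.6
```

```bash
python3 - <<'E'
from h import *
s=snap("side");crop(s,200,400,120,320,3,"st1")
go(498.1,300.5,122,40)
E
```

```text
delta [ 9.825 -1.28  -0.   ] spin -3.49 jaw now 12.1 tilt -1.0 dist 297.0
```

View pics/st1.png

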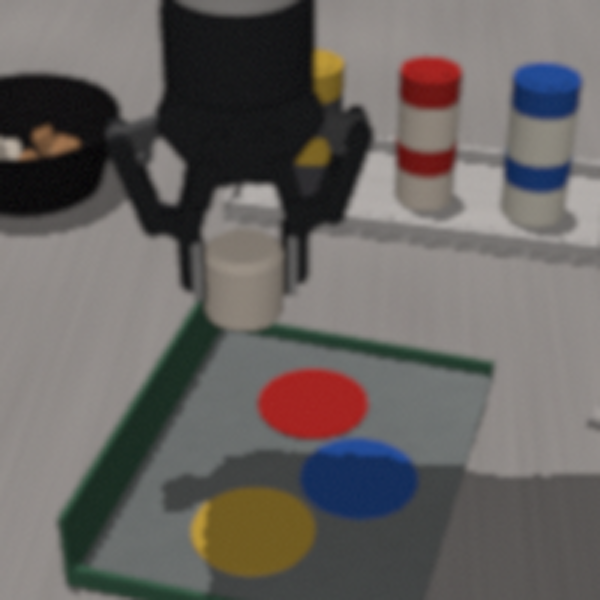

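The stone is held upright and centred between the fingers, so I'll move it to the nest.

drive_tool(deltas=[0.8, 1, -0.1, 0, -0.4, 0.8, 2.5, -0.3, 0, -1, 0.8, 4.1, -0.5, 0, -1.5, 0.8, 5.7, -0.7, 0, -2, 0.8, 7.3, -0.9, 0, -2.6, 0.8, 8.9, -1.1, 0, -3.2, 0.8, 9.82, -1.28, 0, -3.5, 0.8, 9.82, -1.28, 0, -3.5, 0.8, 9.82, -1.28, 0, -3.5])

```text
time_s: 25.58
tool_pos: [497.2, 299.7, 120.2]
orientation: [-0.0, 0.422, 0.907, -0.001]
contact_force: [0.1, 0.2, -2.0]
finger_gap: 42.4
```

```bash
python3 - <<'E'
from h import *
s=snap("side");crop(s,230,450,240,460,3,"st2")
go(498.1,300.5,36.3,40)
E
```

```text
delta [0.015 0.04  2.805] spin 0.0 jaw now 40.0 tilt -1.0 dist 84.0
```

View pics/st2.png

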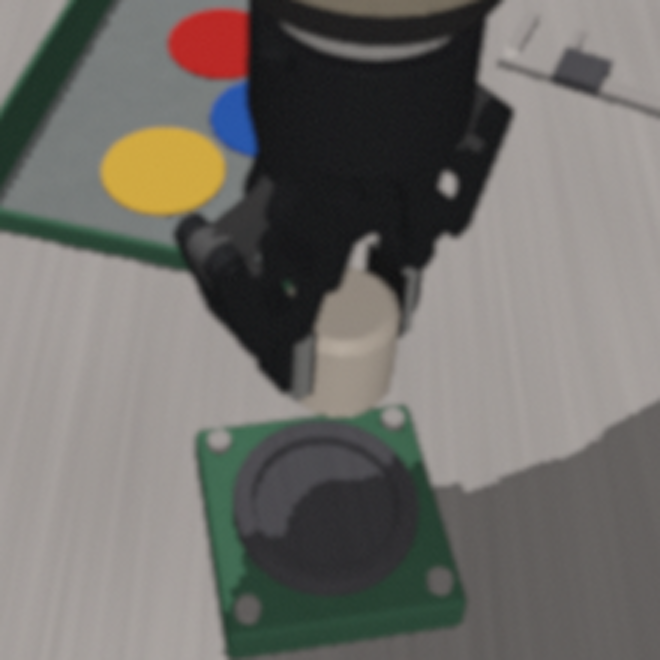

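drive_tool(deltas=[0.8, 0, 0.04, 0.6, 0, 0.8, 0, 0.04, 1.4, 0, 0.8, 0, 0.04, 2, 0, 0.8, 0, 0.04, 2.4, 0, 0.8, 0, 0.04, 2.65, 0, 0.8, 0, 0.04, 2.75, 0, 0.8, 0, 0.04, 2.8, 0, 0.8, 0, 0.04, 2.8, 0, 0.8, 0, 0.04, 2.8, 0])

```text
time_s: 26.75
tool_pos: [498.6, 301.2, 37.2]
orientation: [0.0, 0.422, 0.907, 0.0]
contact_force: [0.8, 0.7, -2.2]
finger_gap: 42.1
```

```bash
python3 - <<'E'
from h import *
s=snap("side");crop(s,230,450,280,480,3,"st3")
go(498.1,300.5,35.8,40)
E
```

```text
delta [-0.01  -0.025  0.046] spin 0.01 jaw now 40.1 tilt -1.0 dist 2.0
```

View pics/st3.png

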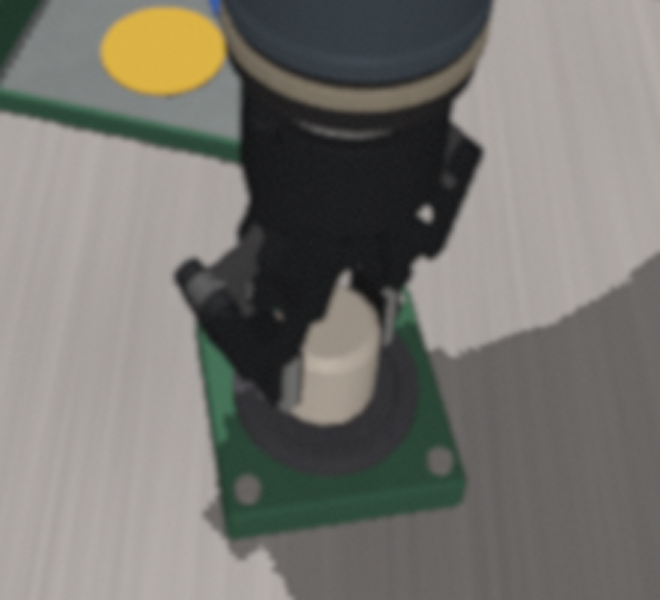

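Centred in the cup. I'll go 1.5 mm lower, release and rise.

drive_tool(deltas=[0.8, 0, 0, 0.05, 0, 0.8, 0, 0, 0.05, 0, 0.5, 0, 0, 0.05, 0, 0.4, 0, 0, 0, 0, 0.3, 0, 0, 0, 0, 0.2, 0, 0, 0, 0, 0.2, 0, 0, 0, 0, 0.2, 0, 0, -1.5, 0, 0.2, 0, 0, -3.5, 0, 0.2, 0, 0, -5.5, 0])

```text
time_s: 28.05
tool_pos: [498.0, 300.9, 203.7]
orientation: [-0.0, 0.422, 0.907, -0.0]
contact_force: [1.4, 0.6, -0.1]
finger_gap: 68.1
```

drive_tool(deltas=[0, -4, 0, -0.6, 0, 0, -8, 0, -0.6, 0, 0, -8, 0, -0.6, 0, 0, -8, 0, -0.6, 0, 0, -8, 0, -0.6, 0])

```text
time_s: 28.68
tool_pos: [654.6, 114.3, 219.0]
orientation: [-0.0, 0.424, 0.906, -0.0]
contact_force: [0.0, -0.1, -0.0]
finger_gap: 85.4
```

```bash
python3 - <<'E'
from h import *
s2=snap("side");crop(s2,250,430,330,480,4,"st4");s=snap("top","all5");crop(s,110,200,220,300,7,"nest5")
m=cv2.inRange(hsv(s),(0,0,120),(180,70,255));m[:,:135]=0;m[:,172:]=0;m[:243]=0;m[282:]=0
n,l,st,ce=cv2.connectedComponentsWithStats(m);print(st[1:],ce[1:])
k=1+st[1:,4].argmax();print(ray(s,*ce[k],67))
for c in RNG:
    m=mask(s,c);m[:,:400]=0
    print(c,circ(cpts(s,m,5+H[c][1]),H[c][0]))
E
```

```text
[] []Traceback (most recent call last):
  File "<stdin>", line 5, in <module>
ValueError: attempt to get argmax of an empty sequence
```

View pics/st4.png

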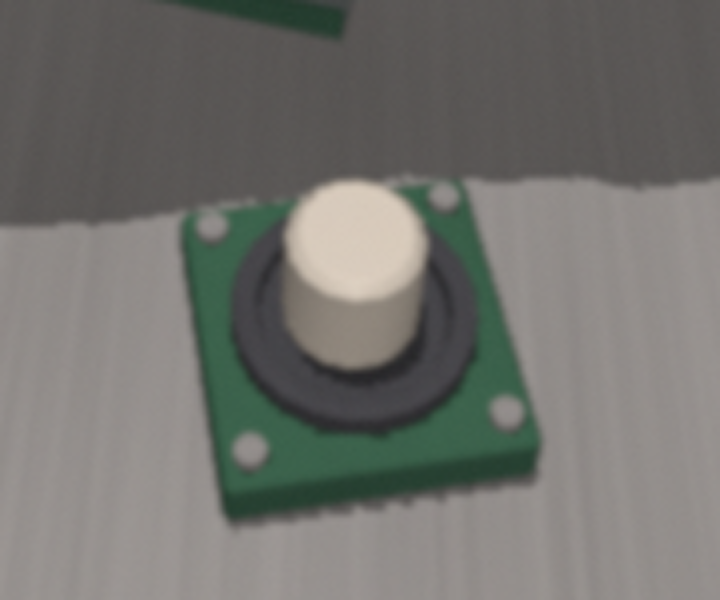

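View pics/all5.png

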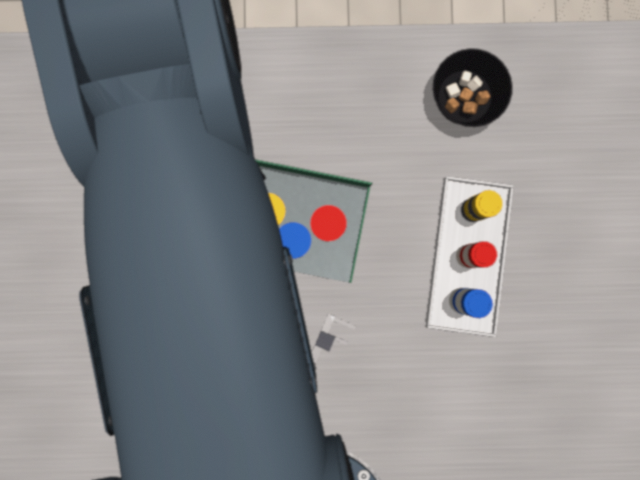

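The stone stands flat and upright, well inside the cup (side view). Next I'll measure the parked pots, which are clear in the top view.

```bash
python3 - <<'E'
from h import *
s=snap("top");s2=snap("side")
for c in RNG:
    m=mask(s,c);m[:,:400]=0
    m2=mask(s2,c);m2[200:]=0
    print(c,circ(cpts(s,m,5+H[c][1]),H[c][0]),circ(cpts(s2,m2,5+H[c][1]),H[c][0]))
go(584,-314,220,-60)
E
```

```text
red (array([ 495.3, -296.4]), np.int64(232), 330) (array([ 492.7, -295.7]), np.int64(71), 242)
yellow (array([ 583. , -307.7]), np.int64(178), 350) (array([ 583.4, -311.3]), np.int64(75), 260)
blue (array([ 412.5, -282.3]), np.int64(238), 358) (array([ 407.6, -282.2]), np.int64(72), 254)
delta [-9.5450e+00 -1.1036e+01 -4.0000e-03] spin -9.98 jaw now 40.1 tilt -1.0 dist 438.0
```

Camera and arm disagree by about 4 mm in y at the tray. I'll therefore regrasp each pot at its release pose with the jaws turned 90°. With the earlier grasp that fixes its centre on both axes in the robot frame.

```bash
python3 - <<'E'
from h import *
go(584.5,-315,220,30)
E
```

```text
delta [-9.5820e+00 -1.1044e+01 -4.0000e-03] spin 1.27 jaw now 40.1 tilt -1.0 dist 439.0
```

drive_tool(deltas=[0, -9.58, -11.04, 0, 1.27, 0, -9.58, -11.04, 0, 1.27, 0, -9.58, -11.04, 0, 1.27, 0, -9.58, -11.04, 0, 1.27, 0, -9.58, -11.04, 0, 1.27, 0, -9.58, -11.04, 0, 1.27, 0, -9.58, -11.04, 0, 1.27, 0, -9.58, -11.04, 0, 1.27, 0, -9.58, -11.04, 0, 1.27, 0, -9.58, -11.04, 0, 1.27])

```text
time_s: 30.12
tool_pos: [585.3, -313.9, 220.2]
orientation: [0.0, 0.5, 0.866, 0.0]
contact_force: [0.5, -1.0, 0.3]
finger_gap: 85.1
```

```bash
python3 - <<'E'
from h import *
go(584.2,-314.8,68,30)
E
```

```text
delta [-0.007 -0.046  5.075] spin 0.01 jaw now 30.1 tilt -1.0 dist 152.0
```

drive_tool(deltas=[0, 0, -0.05, 1.8, 0, 0, 0, -0.05, 3.6, 0, 0, 0, -0.05, 5.07, 0, 0, 0, -0.05, 5.07, 0, 0, 0, -0.05, 5.07, 0, 0.8, 0, -0.05, 5.07, 0, 0.8, 0, -0.05, 5.07, 0, 0.8, 0, -0.05, 5.07, 0, 0.8, 0, -0.05, 5.07, 0, 0.8, 0, -0.05, 5.07, 0])

```text
time_s: 31.38
tool_pos: [584.3, -316.8, 69.3]
orientation: [0.001, 0.5, 0.866, 0.0]
contact_force: [-0.5, 1.5, 8.3]
finger_gap: 47.3
```

```bash
python3 - <<'E'
from h import *
go(589.7,81.6,215,8)
E
```

```text
delta [11.407  6.79  -4.868] spin 2.74 jaw now 29.9 tilt -1.0 dist 424.0
```

drive_tool(deltas=[0.8, 0, 0, -1, 0, 0.8, 0, 0, -2.5, 0, 0.8, 0, 0, -4, 0, 0.8, 0, 0, -4.85, 0, 0.8, 0.9, 0.5, -4.85, 0.2, 0.8, 2.3, 1.4, -4.85, 0.5, 0.8, 3.7, 2.2, -4.85, 1, 0.8, 5.1, 3, -4.85, 1.4, 0.8, 6.5, 3.9, -4.85, 1.8, 0.8, 7.9, 4.7, -4.85, 2.3])

```text
time_s: 32.62
tool_pos: [587.2, -39.1, 213.6]
orientation: [0.0, 0.633, 0.774, 0.0]
contact_force: [0.2, 0.4, -3.1]
finger_gap: 47.0
```

```bash
python3 - <<'E'
from h import *
go(589.7,81.6,90,8)
E
```

```text
delta [3.928 0.877 4.121] spin 0.43 jaw now 11.4 tilt -1.0 dist 173.0
```

drive_tool(deltas=[0.8, 1.5, 0.3, 0, 0.2, 0.8, 2.9, 0.65, 0, 0.4, 0.8, 3.92, 0.88, 0, 0.4, 0.8, 3.92, 0.88, 0.7, 0.4, 0.8, 3.92, 0.88, 2, 0.4, 0.8, 3.92, 0.88, 3.2, 0.4, 0.8, 3.92, 0.88, 3.9, 0.4, 0.8, 3.92, 0.88, 4.1, 0.4, 0.8, 3.92, 0.88, 4.1, 0.4, 0.8, 3.92, 0.88, 4.1, 0.4])

```text
time_s: 33.88
tool_pos: [590.4, 79.9, 91.5]
orientation: [0.001, 0.654, 0.757, 0.001]
contact_force: [-0.4, 0.5, -3.1]
finger_gap: 47.2
```

```bash
python3 - <<'E'
from h import *
go(589.7,81.6,70.5,8)
s=snap("side");crop(s,200,400,180,330,4,"y1");s=snap("top");crop(s,220,380,150,290,5,"y1t")
E
```

```text
delta [ 0.058 -0.015  0.699] spin 0.04 jaw now 8.3 tilt -1.0 dist 21.0
```

View pics/y1.png

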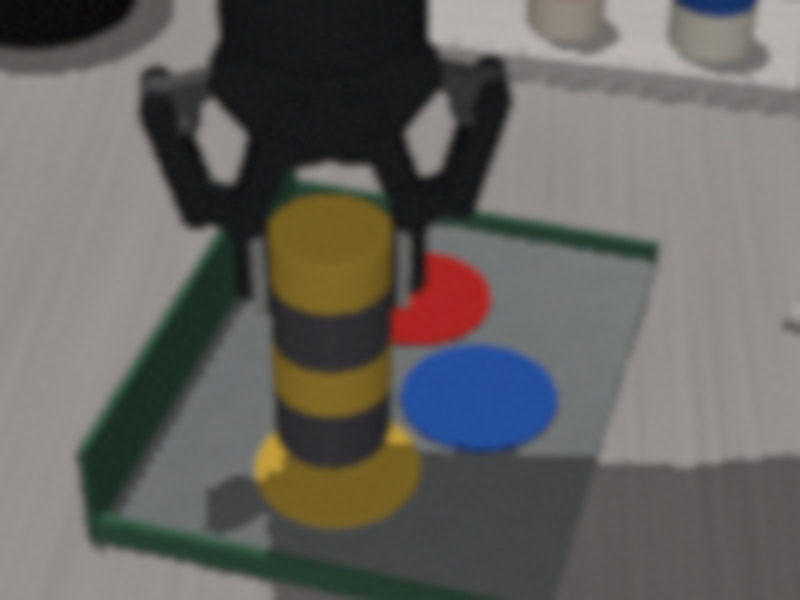

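drive_tool(deltas=[0.8, 0.06, -0.05, 0.2, 0, 0.8, 0.06, -0.05, 0.45, 0, 0.8, 0.06, -0.05, 0.6, 0, 0.8, 0.06, -0.05, 0.69, 0, 0.8, 0.06, -0.05, 0.69, 0, 0.8, 0.06, -0.05, 0.69, 0])

```text
time_s: 34.72
tool_pos: [588.1, 81.4, 70.1]
orientation: [0.0, 0.654, 0.757, 0.0]
contact_force: [-3.1, 0.5, 5.8]
finger_gap: 47.1
```

drive_tool(deltas=[0.6, 0, 0, 0, 0, 0.4, 0, 0, 0, 0, 0.2, 0, 0, 0, 0, 0, 0, 0, 0, 0, 0, 0, 0, 0, 0, 0, 0, 0, 0, 0, 0, 0, 0, -2, 0, 0, 0, 0, -4, 0, 0, 0, 0, -4.9, 0, 0, 0, 0, -4.9, 0])

```text
time_s: 35.98
tool_pos: [589.1, 81.6, 218.8]
orientation: [0.001, 0.654, 0.757, 0.001]
contact_force: [-0.3, 0.1, -0.3]
finger_gap: 85.4
```

```bash
python3 - <<'E'
from h import *
go(497,-300,220,30)
s=snap("side");crop(s,230,330,230,320,7,"y2")
E
```

```text
delta [-12.139  -4.88   -0.058] spin -2.71 jaw now 8.3 tilt -1.0 dist 393.0
```

View pics/y2.png

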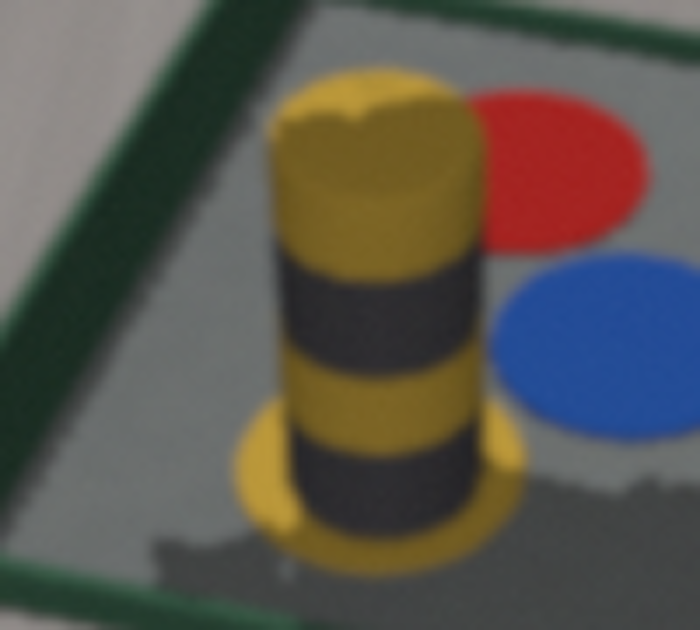

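The side view suggests yellow sits about 3 mm towards −y of its pad centre. I'll go for red and recheck yellow from both cameras once the arm is clear.

drive_tool(deltas=[0, -12.14, -4.88, 0, -2.7, 0, -12.14, -4.88, 0, -2.7, 0, -12.14, -4.88, 0, -2.7, 0, -12.14, -4.88, 0, -2.7, 0, -12.14, -4.88, 0, -2.7, 0, -12.14, -4.88, 0, -2.7, 0, -12.14, -4.88, 0, -2.7, 0, -12.14, -4.88, 0, -2.7, 0, -12.14, -4.88, 0, -2.7])

```text
time_s: 37.15
tool_pos: [495.7, -299.4, 215.7]
orientation: [-0.001, 0.5, 0.866, 0.0]
contact_force: [-0.1, 0.6, 0.1]
finger_gap: 85.1
```

```bash
python3 - <<'E'
from h import *
go(496.7,-299.8,70,30)
s=snap("top");crop(s,220,380,150,290,5,"y3t");s2=snap("side");crop(s2,230,330,230,320,7,"y3s")
m=mask(s,"yellow");m[:,400:]=0
print("pad",circ(cpts(s,m,6),34.5),circ(cpts(s,m,6),35),"lid",circ(cpts(s,m,110),24))
m=mask(s2,"yellow");m[:230]=0
print("pad side",circ(cpts(s2,m,6),35),"lid",circ(cpts(s2,m,110),24))
E
```

```text
delta [-0.035  0.023  4.856] spin -0.01 jaw now 30.0 tilt -1.0 dist 146.0
pad (array([590.9,  82.5]), np.int64(335), 472) (array([591. ,  82.9]), np.int64(282), 472) lid (array([588.4,  85.2]), np.int64(156), 472)
pad side (array([588.4,  80.4]), np.int64(276), 488) lid (array([573.6, 192.7]), np.int64(136), 488)
```

View pics/y3t.png

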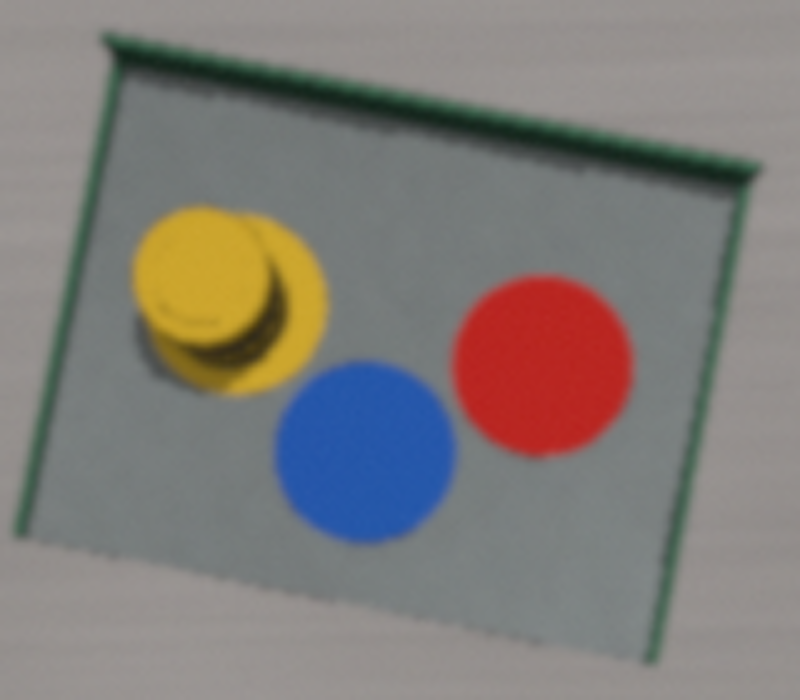

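View pics/y3s.png

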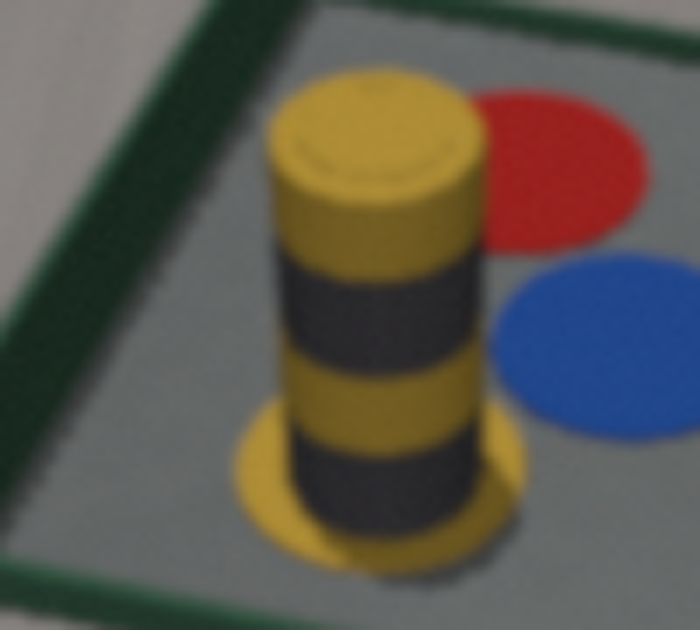

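In the top view yellow's lid is at (588.4,85.2), against (587.8,85.0) at the start, so it is back home within about 1 mm. Now red.

drive_tool(deltas=[0, -0.03, 0.02, 1.8, 0, 0, -0.03, 0.02, 3.6, 0, 0, -0.03, 0.02, 4.85, 0, 0, -0.03, 0.02, 4.85, 0, 0, -0.03, 0.02, 4.85, 0, 0.8, -0.03, 0.02, 4.85, 0, 0.8, -0.03, 0.02, 4.85, 0, 0.8, -0.03, 0.02, 4.85, 0, 0.8, -0.03, 0.02, 4.85, 0, 0.8, -0.03, 0.02, 4.85, 0])

```text
time_s: 38.5
tool_pos: [497.3, -301.2, 72.3]
orientation: [0.001, 0.501, 0.866, -0.0]
contact_force: [-2.4, -0.3, 9.0]
finger_gap: 45.0
```

```bash
python3 - <<'E'
from h import *
go(564.5,-35.8,215,-4)
E
```

```text
delta [ 6.543  6.356 -4.763] spin 4.24 jaw now 29.9 tilt -1.0 dist 309.0
```

drive_tool(deltas=[0.8, 0, 0, -1, 0, 0.8, 0, 0, -2.5, 0, 0.8, 0, 0, -4, 0, 0.8, 0, 0, -4.76, 0, 0.8, 0.8, 0.8, -4.76, 0.5, 0.8, 2, 2, -4.76, 1.2, 0.8, 3.2, 3.1, -4.76, 2, 0.8, 4.4, 4.3, -4.76, 2.8, 0.8, 5.6, 5.4, -4.76, 3.6, 0.8, 6.54, 6.35, -4.76, 4.2])

```text
time_s: 39.75
tool_pos: [564.1, -33.7, 214.2]
orientation: [0.0, 0.73, 0.683, 0.0]
contact_force: [0.9, -0.0, -2.6]
finger_gap: 44.9
```

```bash
python3 - <<'E'
from h import *
go(564.5,-35.8,73.3,-4)
E
```

```text
delta [-0.068  0.017  4.696] spin 0.02 jaw now -3.8 tilt -1.0 dist 141.0
```

drive_tool(deltas=[0.8, -0.05, 0.02, 0.8, 0, 0.8, -0.05, 0.02, 2, 0, 0.8, -0.05, 0.02, 3.1, 0, 0.8, -0.05, 0.02, 4, 0, 0.8, -0.05, 0.02, 4.45, 0, 0.8, -0.05, 0.02, 4.6, 0, 0.8, -0.05, 0.02, 4.69, 0, 0.8, -0.05, 0.02, 4.69, 0, 0.8, -0.05, 0.02, 4.69, 0, 0.8, -0.05, 0.02, 4.69, 0])

```text
time_s: 41.0
tool_pos: [564.7, -37.1, 73.5]
orientation: [0.0, 0.729, 0.684, 0.0]
contact_force: [0.2, -0.6, -2.7]
finger_gap: 45.0
```

drive_tool(deltas=[0.6, 0, 0, 0, 0, 0.4, 0, 0, 0, 0, 0.2, 0, 0, 0, 0, 0, 0, 0, 0, 0, 0, 0, 0, 0, 0, 0, 0, 0, 0, 0, 0, 0, 0, -2, 0, 0, 0, 0, -4, 0, 0, 0, 0, -4.9, 0, 0, 0, 0, -4.9, 0])

```text
time_s: 42.25
tool_pos: [565.7, -37.2, 222.3]
orientation: [0.001, 0.729, 0.684, 0.001]
contact_force: [0.3, 0.5, -0.2]
finger_gap: 85.5
```

```bash
python3 - <<'E'
from h import *
go(410.2,-287,220,30)
s2=snap("side");crop(s2,230,400,180,310,4.7,"r2s")
E
```

```text
delta [-8.642 -4.64   0.06 ] spin -4.21 jaw now -3.7 tilt -1.0 dist 294.0
```

View pics/r2s.png

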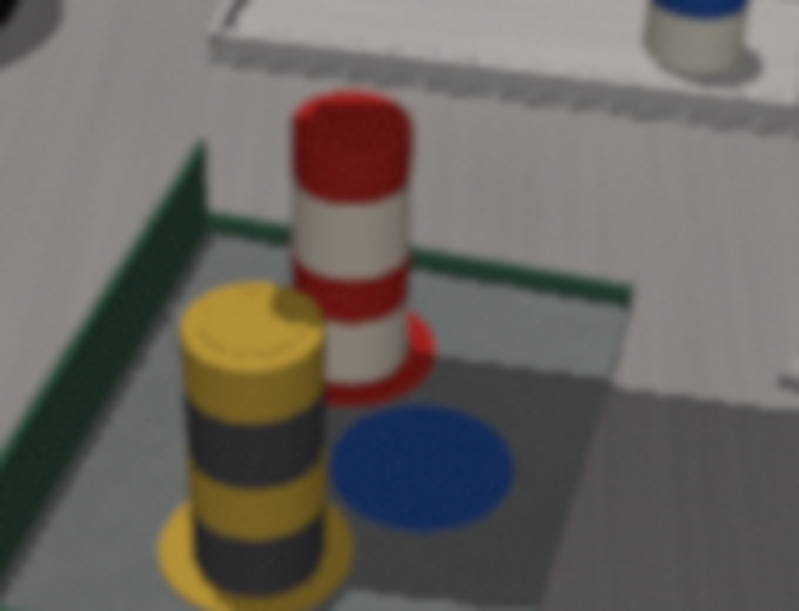

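Red stands upright on its pad. Now blue.

drive_tool(deltas=[0, -8.64, -4.64, 0, -4.2, 0, -8.64, -4.64, 0, -4.2, 0, -8.64, -4.64, 0, -4.2, 0, -8.64, -4.64, 0, -4.2, 0, -8.64, -4.64, 0, -4.2, 0, -8.64, -4.64, 0, -4.2, 0, -8.64, -4.64, 0, -4.2, 0, -8.64, -4.64, 0, -4.2])

```text
time_s: 43.3
tool_pos: [409.5, -285.9, 219.7]
orientation: [-0.0, 0.5, 0.866, 0.0]
contact_force: [-0.2, 0.6, 0.7]
finger_gap: 85.3
```

```bash
python3 - <<'E'
from h import *
go(410.2,-286.8,70.5,30)
s=snap("top");crop(s,220,380,150,290,5,"r3t")
for c in("red","yellow"):
    m=mask(s,c);m[:,400:]=0
    print(c,"pad",circ(cpts(s,m,6),35),"lid",circ(cpts(s,m,6+H[c][1]),H[c][0]))
E
```

```text
delta [-0.043  0.006  4.973] spin 0.0 jaw now 30.0 tilt -1.0 dist 149.0
red pad (array([564.8, -36.7]), np.int64(222), 437) lid (array([563.5, -33.1]), np.int64(100), 437)
yellow pad (array([590.9,  83. ]), np.int64(290), 472) lid (array([588.4,  85.2]), np.int64(156), 472)
```

View pics/r3t.png

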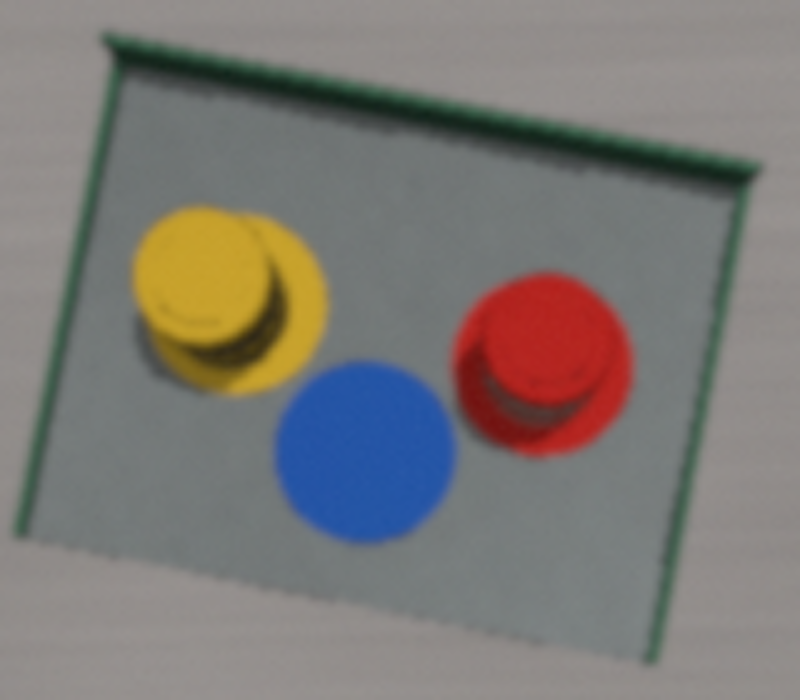

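```bash
python3 - <<'E'
from h import *
s2=snap("side");s=snap("top")
np.set_printoptions(linewidth=200)
h=hsv(s2)
a=np.linspace(0,2*np.pi,721)
def ring(ss,c,r,z): return np.array([proj(ss,[c[0]+r*np.cos(t),c[1]+r*np.sin(t),z]) for t in a])
for n,c,r,col in(("yellow",(588.1,81.4),24,284),("red",(564.7,-37.1),23,303)):
    p=ring(s2,c,r,6);i=p[:,1].argmax();q=ring(s2,c,35,6);j=q[:,1].argmax();l=ring(s2,c,r,6+H[n][1])
    print(n,"pred base low",p[i].round(1),"x",p[:,0].min().round(1),p[:,0].max().round(1),"pad-concentric low",q[j].round(1),"x",q[:,0].min().round(1),q[:,0].max().round(1),"lid top/bottom rows",l[:,1].min().round(1),l[:,0].min().round(1),l[:,0].max().round(1))
    u=int(round(p[i][0]));v=int(p[i][1])
    for uu in(u,): print(uu,v-7,[ (int(x[1]),int(x[2])) for x in h[v-7:v+12,uu]])
    lt=int(l[:,1].min());print("lid rows from",lt-5,[(int(x[1]),int(x[2])) for x in h[lt-5:lt+5,u]])
    lm=int(l[:,1].mean());row=h[lm+3,int(l[:,0].min())-5:int(l[:,0].max())+6];print("row",lm+3,"from",int(l[:,0].min())-5,row[:,1].tolist())
    k=ring(s,c,r,6+H[n][1]);print("top lid pred x",k[:,0].min().round(1),k[:,0].max().round(1),"y",k[:,1].min().round(1),k[:,1].max().round(1))
    mm=mask(s,n);ys=int(k[:,1].mean());print("top row",ys,"mask cols",np.where(mm[ys,:400])[0][[0,-1]],"col",int(k[:,0].mean()),"rows",np.where(mm[:,int(k[:,0].mean())])[0][[0,-1]])
E
```

```text
yellow pred base low [283.9 306.6] x 270.1 298.5 pad-concentric low [283.7 311.4] x 263.6 305.0 lid top/bottom rows 238.7 267.5 298.4
284 299 [(17, 45), (17, 45), (17, 45), (17, 45), (17, 45), (23, 45), (11, 45), (84, 58), (148, 81), (177, 98), (183, 103), (177, 104), (137, 99), (59, 87), (6, 90), (10, 99), (7, 103), (10, 103), (7, 104)]
lid rows from 233 [(7, 104), (10, 104), (7, 103), (7, 103), (10, 103), (7, 104), (66, 123), (135, 147), (172, 160), (177, 163)]
row 251 from 262 [12, 6, 5, 8, 5, 44, 118, 166, 177, 178, 176, 178, 177, 176, 177, 179, 177, 176, 177, 177, 179, 178, 177, 177, 177, 178, 179, 177, 178, 178, 177, 177, 176, 176, 179, 179, 148, 79, 40, 32, 34, 34]
top lid pred x 248.5 276.1 y 191.5 219.0
top row 205 mask cols [247 283] col 262 rows [192 227]
red pred base low [302.9 261.3] x 290.7 315.0 pad-concentric low [302.9 265.5] x 284.4 321.3 lid top/bottom rows 198.5 290.0 316.2
303 254 [(34, 127), (34, 128), (36, 128), (34, 128), (34, 128), (36, 129), (49, 119), (91, 107), (165, 96), (209, 95), (204, 104), (171, 109), (88, 102), (13, 98), (8, 102), (17, 104), (46, 110), (96, 120), (141, 130)]
lid rows from 193 [(12, 106), (10, 106), (10, 107), (9, 111), (19, 120), (50, 132), (111, 142), (176, 148), (202, 150), (208, 151)]
row 208 from 285 [13, 14, 14, 15, 12, 18, 50, 127, 195, 206, 206, 209, 203, 206, 205, 205, 205, 204, 207, 204, 207, 205, 204, 207, 206, 209, 204, 205, 208, 205, 207, 185, 117, 44, 16, 12, 13]
top lid pred x 317.5 344.1 y 203.9 230.4
top row 217 mask cols [312 344] col 330 rows [205 240]
```

The side camera agrees with the arm. Predicted and seen base edges match within 0.4 px, and both pots are concentric with their pads within about 1.5 mm. The y bias is therefore in the top camera. Continuing with blue, pad at about (531.3, 32.5).

drive_tool(deltas=[0, -0.04, 0, 1.8, 0, 0, -0.04, 0, 3.6, 0, 0, -0.04, 0, 4.97, 0, 0, -0.04, 0, 4.97, 0, 0, -0.04, 0, 4.97, 0, 0.8, -0.04, 0, 4.97, 0, 0.8, -0.04, 0, 4.97, 0, 0.8, -0.04, 0, 4.97, 0, 0.8, -0.04, 0, 4.97, 0, 0.8, -0.04, 0, 4.97, 0])

```text
time_s: 44.7
tool_pos: [410.5, -288.4, 72.3]
orientation: [0.001, 0.5, 0.866, -0.0]
contact_force: [0.3, 0.7, 8.9]
finger_gap: 48.5
```

```bash
python3 - <<'E'
from h import *
go(531.3,32.5,225,-10)
E
```

```text
delta [ 7.249  8.834 -5.094] spin 4.99 jaw now 29.9 tilt -1.0 dist 375.0
```

drive_tool(deltas=[0.8, 0, 0, -1, 0, 0.8, 0, 0, -2.5, 0, 0.8, 0, 0, -4, 0, 0.8, 0, 0, -5.1, 0, 0.8, 0.7, 0.9, -5.1, 0.4, 0.8, 1.8, 2.2, -5.1, 1.2, 0.8, 2.9, 3.5, -5.1, 2, 0.8, 4, 4.9, -5.1, 2.8, 0.8, 5.1, 6.2, -5.1, 3.6, 0.8, 6.2, 7.5, -5.1, 4.4])

```text
time_s: 45.95
tool_pos: [512.2, -12.8, 224.6]
orientation: [0.0, 0.74, 0.673, 0.0]
contact_force: [0.4, -0.7, -2.5]
finger_gap: 48.8
```

drive_tool(deltas=[0.8, 0.2, 1, 0, 0.5, 0.8, 0.5, 1.7, 0, 0.5, 0.8, 0.5, 1.7, 0, 0.5, 0.8, 0.5, 1.7, 0, 0.5])

```text
time_s: 46.45
tool_pos: [563.6, -4.4, 224.2]
orientation: [-0.0, 0.762, 0.648, -0.0]
contact_force: [-0.3, 0.4, -2.3]
finger_gap: 48.7
```

```bash
python3 - <<'E'
from h import *
go(531.3,32.5,95,-10)
E
```

```text
delta [ 1.04  -1.259  4.308] spin 0.09 jaw now -9.3 tilt -1.0 dist 138.0
```

drive_tool(deltas=[0.8, 0.5, -0.6, 0, 0.1, 0.8, 1.04, -1.26, 0, 0.1, 0.8, 1.04, -1.26, 0, 0.1, 0.8, 1.04, -1.26, 1, 0.1, 0.8, 1.04, -1.26, 2.2, 0.1, 0.8, 1.04, -1.26, 3.4, 0.1, 0.8, 1.04, -1.26, 4.1, 0.1, 0.8, 1.04, -1.26, 4.3, 0.1, 0.8, 1.04, -1.26, 4.3, 0.1, 0.8, 1.04, -1.26, 4.3, 0.1])

```text
time_s: 47.7
tool_pos: [532.4, 32.6, 96.2]
orientation: [0.0, 0.766, 0.642, 0.001]
contact_force: [-0.3, -0.2, -1.2]
finger_gap: 48.7
```

```bash
python3 - <<'E'
from h import *
go(531.3,32.5,73.2,-10)
E
```

```text
delta [-0.009 -0.036  0.765] spin -0.01 jaw now -10.1 tilt -1.0 dist 23.0
```

drive_tool(deltas=[0.8, 0, -0.04, 0.25, 0, 0.8, 0, -0.04, 0.5, 0, 0.8, 0, -0.04, 0.68, 0, 0.8, 0, -0.04, 0.76, 0, 0.8, 0, -0.04, 0.76, 0, 0.8, 0, -0.04, 0.76, 0])

```text
time_s: 48.45
tool_pos: [531.0, 32.9, 72.8]
orientation: [0.0, 0.766, 0.642, 0.0]
contact_force: [0.0, -1.3, 8.9]
finger_gap: 48.5
```

drive_tool(deltas=[0.6, 0, 0, 0, 0, 0.4, 0, 0, 0, 0, 0.2, 0, 0, 0, 0, 0, 0, 0, 0, 0, 0, 0, 0, 0, 0, 0, 0, 0, 0, 0, 0, 0, 0, -2, 0, 0, 0, 0, -4, 0, 0, 0, 0, -4.9, 0, 0, 0, 0, -4.9, 0])

```text
time_s: 49.7
tool_pos: [531.6, 33.0, 221.4]
orientation: [0.001, 0.766, 0.642, 0.002]
contact_force: [0.1, -0.6, -1.0]
finger_gap: 85.7
```

```bash
python3 - <<'E'
from h import *
go(300,-350,220,-60)
E
```

```text
delta [-1.3918e+01 -5.3730e+00  1.3000e-02] spin 6.24 jaw now -10.1 tilt -1.0 dist 448.0
```

drive_tool(deltas=[0, -13.9, -5.37, 0, 6.2, 0, -13.9, -5.37, 0, 6.2, 0, -13.9, -5.37, 0, 6.2, 0, -13.9, -5.37, 0, 6.2, 0, -13.9, -5.37, 0, 6.2, 0, -13.9, -5.37, 0, 6.2, 0, -13.9, -5.37, 0, 6.2, 0, -13.9, -5.37, 0, 6.2, 0, -13.9, -5.37, 0, 6.2, 0, -13.9, -5.37, 0, 6.2])

```text
time_s: 50.95
tool_pos: [299.6, -348.5, 218.9]
orientation: [-0.0, 0.965, 0.262, -0.0]
contact_force: [-0.7, -0.2, -0.1]
finger_gap: 85.6
```

```bash
python3 - <<'E'
from h import *
s2=snap("side","f_s");s=snap("top","f_t");crop(s2,210,370,190,340,5,"f_sc");crop(s,220,380,150,290,5,"f_tc");crop(s,110,200,220,300,7,"f_n")
for c in RNG:
    m=mask(s,c);m2=mask(s2,c)
    print(c,"top pad",circ(cpts(s,m,6),34.5),"lid",circ(cpts(s,m,6+H[c][1]),H[c][0]))
m=cv2.inRange(hsv(s),(0,0,130),(180,70,255));m[:,:135]=0;m[:,172:]=0;m[:243]=0;m[282:]=0
P=cpts(s,m,67);print("stone",(P.min(0)+P.max(0))/2,np.ptp(P,axis=0))
E
```

```text
red top pad (array([565.1, -34.5]), np.int64(281), 440) lid (array([563.4, -33.8]), np.int64(98), 440)
yellow top pad (array([590.8,  82.6]), np.int64(335), 472) lid (array([588.5,  85.2]), np.int64(156), 472)
blue top pad (array([533.7,  34.8]), np.int64(278), 446) lid (array([531.8,  34.2]), np.int64(133), 446)
stone [499.82271516 298.23549276] [41.26240511 37.46021148]
```

View pics/f_s.png

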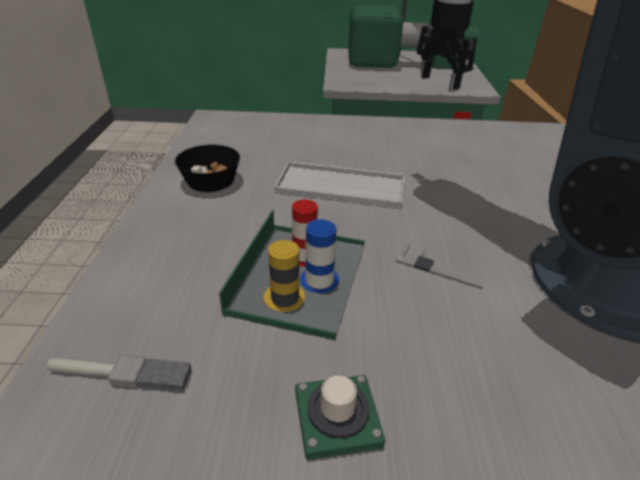

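View pics/f_sc.png

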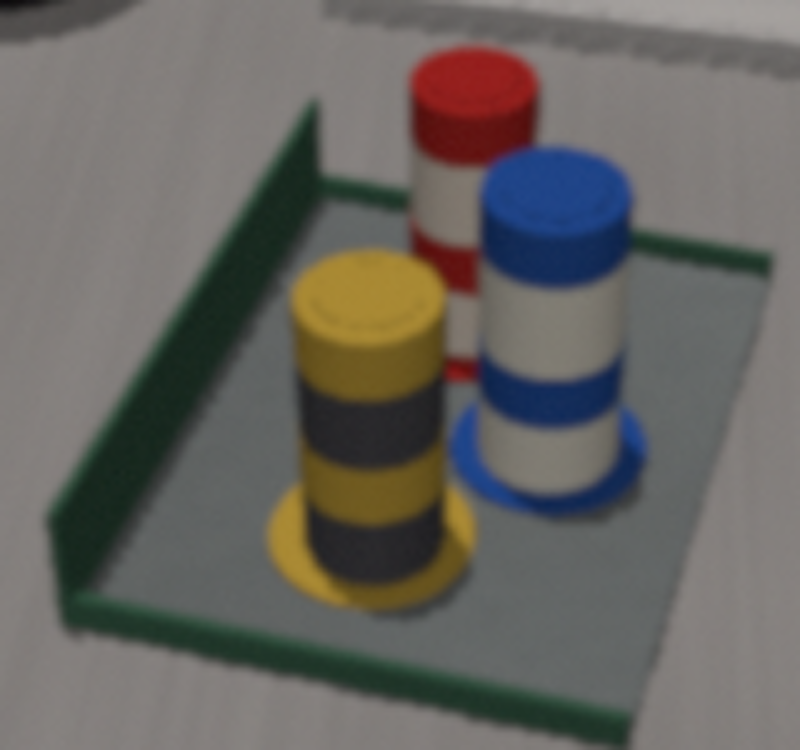

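View pics/f_t.png

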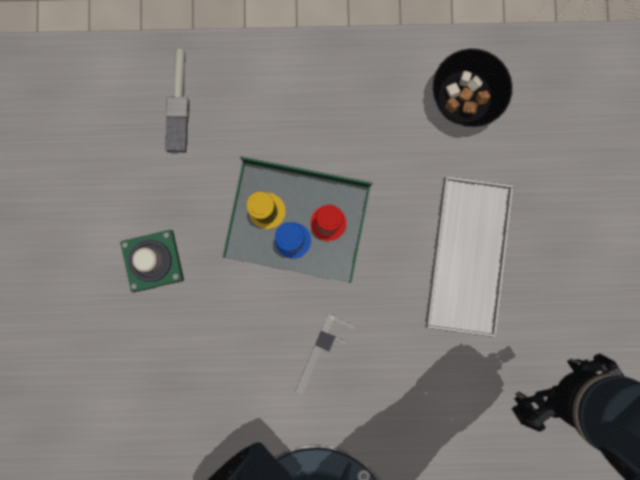

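View pics/f_tc.png

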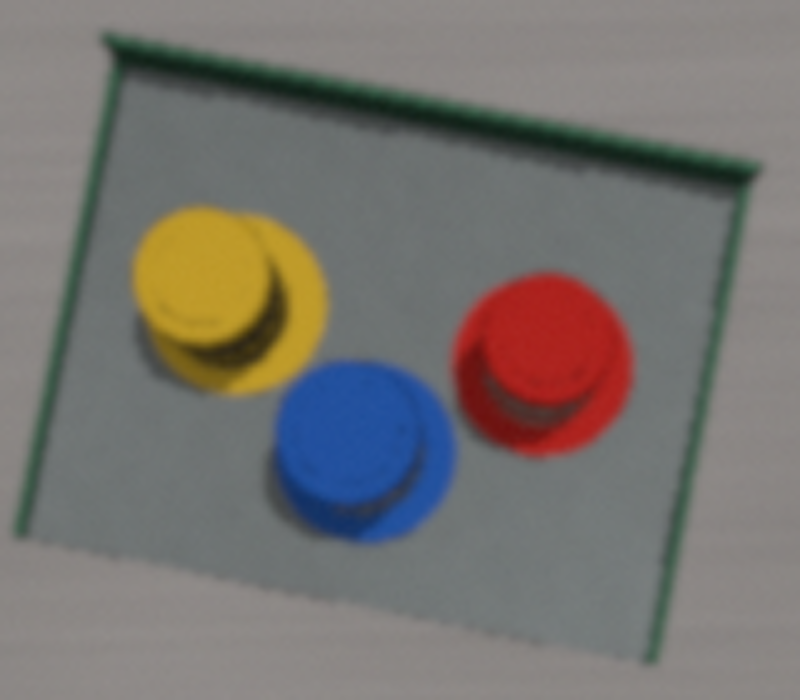

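Everything stands upright. As a last numerical check, I'll compare each pot's lid and base with where they would be if concentric with its pad, in both views.

```bash
python3 - <<'E'
from h import *
s2=snap("side");s=snap("top")
for c,xy in(("blue",(531,32.9)),("red",(564.7,-37.1)),("yellow",(588.1,81.4))):
    r,hh=H[c]
    a=np.linspace(0,2*np.pi,721)
    rg=lambda ss,R,z:np.array([proj(ss,[xy[0]+R*np.cos(t),xy[1]+R*np.sin(t),z]) for t in a])
    b=rg(s2,r,6);p=rg(s2,35,6);u=int(round(b[b[:,1].argmax(),0]));v=int(b[:,1].max())
    sat=hsv(s2)[v-5:v+10,u,1]
    print(c,"pred base/pad low",b[:,1].max().round(1),p[:,1].max().round(1),"pad x",p[:,0].min().round(1),p[:,0].max().round(1),"rows from",v-5,sat.tolist())
    row=int(p[:,1].mean())+2; m=mask(s2,c);print("  mask row",row,np.where(m[row])[0][[0,-1]] if m[row].any() else None)
E
```

```text
blue pred base/pad low 288.6 292.6 pad x 299.4 338.9 rows from 283 [24, 24, 26, 24, 13, 23, 107, 190, 194, 161, 83, 22, 8, 10, 10]
  mask row 281 [301 337]
red pred base/pad low 261.3 265.5 pad x 284.4 321.3 rows from 256 [34, 32, 32, 35, 49, 92, 163, 208, 210, 167, 87, 16, 8, 17, 47]
  mask row 255 None
yellow pred base/pad low 306.6 311.4 pad x 263.6 305.0 rows from 301 [18, 17, 17, 17, 11, 78, 147, 179, 185, 178, 139, 62, 6, 10, 10]
  mask row 298 [264 304]
```

```bash
python3 - <<'E'
from bench import order,sensors
print(order.close_job(), sensors.read_state()["time_s"])
E
```

```text
the job is handed in; nothing more can be done
the job is handed in; nothing more can be done
```

The job is done and handed in: I moved the blue, red and yellow pots to the tray, then set the stone in the nest cup. After that I put yellow, red and blue back on their own pads. It took about 51 s of the 144 s, and no pot was tipped.

**Last checks:**
- **Stone:** it stands upright inside the cup. The top view puts it about 2–3 mm off the cup's centre, within the 9 mm of play.
- **Pots, side view:** all three are upright. Across the pad towards the camera, blue is about 0.5 mm, red about 1 mm and yellow about 1.5 mm off centre.
- **Pots, sideways:** blue and yellow agree with their pads to within a pixel. Red could not be measured this way in the final view because it is partly hidden. Earlier views put it within about 2 mm.
- **Robot:** the gripper is empty and well clear of everything.

**Disagreement:** the top camera read lid positions about 4 mm further in +y than the arm's own positions. The side camera agreed with the arm to within 0.5 px, so I relied on the side camera and the arm. Compared with the start pictures, the red and blue lids now sit about 4 mm further in +y. For blue, the side view shows it started about 3 mm off its pad centre; red's start position was too hidden there to check.

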